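# Sort the weighing bench into its three bins

## Robot

A 6-joint arm with a two-finger parallel gripper is mounted at the origin on the work surface. World frame = base frame: x ahead of the robot, y to its left, z up, the work surface at z = 0. Lengths are in m, angles in rad, forces in N, time in s.
With the tool pointing down it reaches from about 0.35 to 0.975 m from the base axis. Payload 4.9 kg.
Tool frame: the origin (TCP) lies midway between the tips of the shut fingers; the grasp point (between the pads) lies 19 mm behind it; z points along the fingers, y is the direction in which the jaws open and shut (so a half turn about z gives the same grasp; the last joint's range is limited). The gripper opens to 85 mm and grips with 20 to 120 N. Pads are 22 mm wide; open, the fingers measure 114 mm over their backs; the gripper's body (76 mm by 85 mm) begins 54 mm behind the grasp point. The pads swing forward as they close: fully open they stand 13 mm farther back than shut.
Start: joints at [1.095, 0.053, 1.613, -0, 1.476, -0.119], TCP at [0.218, 0.586, 0.231] pointing down, gripper open.
Joint ranges: [-3.01, 3.01], [-1.01, 2.22], [0.06, 2.58], [-1.02, 4.17], [0.09, 2.62], [-3.14, 3.14]. Speed limits (rad/s): [2.57, 2.57, 3.14, 3.14, 3.14, 3.14].

## Interface

Orientations are given as a unit quaternion [w, x, y, z].
In Python, from plant import state, grab_frame, camera_info, job_done, cut_out gives the robot as it stands.
- The arm moves only by the tool step_arm, never from a script. Its argument "moves" is a list of rows, each a list of 7 numbers: the shift along the tool's x, y, z in m, then the turn, a rotation vector about the tool's x, y, z in rad, then the finger opening in m, from 0 to 0.0854. A call has 1 to 8 rows; each row shifts and turns the commanded pose from where the row before left it, along the tool's axes as they then stand; what a row does not reach is not made up. A row lasts 1/10 s, in which the tool goes at most 50 mm and 8.59 degrees, less where a joint would pass 70% of its speed; a pose out of reach is approached as far as the arm can. A call is refused whole if a number of a shift passes 0.05 or a number of a turn 0.15, either way. A call with a gripper value outside its range is refused whole. The fingers move at their own pace and stop on an object; the grip force is fixed at half the most. Time passes only in rows, so rows that do not move let the fingers close. It gives the time, the measured TCP pose, the force and the opening at its end, in the units of the state.
- state(): the state, without advancing time (a new reading comes with each control period).
- grab_frame(name): name is "scene" or "top" or "wrist"; returns (picture, depth): 384x512x3 uint8, red, green, blue; 384x512 float32, m along the optical axis (not along the pixel's ray), 0 where there is no reading.
- camera_info(name): a dict with "intrinsics" (3x3 intrinsics, pixels), "world_from_camera" (4x4, takes a point from camera to world coordinates). Camera axes: x right, y down, z forward; pixel columns grow to the right and rows downward; lengths in m; the calibration is good to about 2 mm. A picture is of the moment at which its call begins: read the wrist's pose just before it. camera_info takes no time and is no camera call; for the wrist camera it gives the pose at the moment of the call.
- job_done(): hands the job in, once; it reports no verdict.
Trained networks look in the newest picture that a camera, given by its name, has taken for a name from the list of things; names that differ only in an ending like _2 or _b are one class to them, and where a whole thing is asked for, a point or a joint stands for the part that bears it (a point fixed in the world has none). Each returns a list of dicts, best first, with "conf" (0 to 1); they miss things now and then, are a little off and sometimes report something else, mostly with a low value. They report only what shows in the picture. A call takes as long as a camera call. They do not tell look-alikes from the thing itself.
- cut_out(camera, query): "mask" (384x512 bool, what is visible of it) and "point" ([column, row] in pixels, amid what is visible of it).
The state is a dict: "time": time; "joint_pos": joint angles; "joint_vel": joint speeds; "joint_efforts": joint torques, N m; "tool_pos": TCP position; "tool_rot": TCP orientation; "contact_force": force on the tool from outside, world axes, zero at the start; "ft_torque": the same for the moment, N m; "gripper_width": opening from 0.0 (shut) to 1.0 (fully open).
Only numpy, scipy, OpenCV 4.12 (cv2) and the standard library are available. Lean on these libraries where they do the work, as an engineer would, in place of code of your own. Each camera call takes 0.05 s, during which the arm holds its last target.

## Task

Finish sorting the weighing bench: stand both porcelain crucibles in the blue bin, put the second stoppered glass weighing bottle beside its twin in the red bin (both upright on the bin floor at the end), and move the green highlighter, left in the blue bin by mistake, to the yellow bin beside the orange one. Set glass and porcelain down rather than dropping them, and leave everything else on the bench where it stands.

Things in the scene. Friction and masses are not known exactly. Their poses are not given: they have to be found in the camera images.
- bin_blue: Blue plastic bin, for the crucibles: open square bin fixed to the bench, 140 x 140 mm outside, 45 mm high, walls and floor 5 mm thick (inside 130 x 130 mm, floor 5 mm above the bench). Origin: centre of the underside, on the bench; x and y run along its sides, z up. The three bins stand side by side about 180 mm apart, roughly 0.64 m ahead of the robot, in any order, turned by up to 0.12 rad
- bin_red: Red plastic bin, for the weighing bottles: open square bin fixed to the bench, 140 x 140 mm outside, 45 mm high, walls and floor 5 mm thick (inside 130 x 130 mm, floor 5 mm above the bench). Origin: centre of the underside, on the bench; x and y run along its sides, z up. The three bins stand side by side about 180 mm apart, roughly 0.64 m ahead of the robot, in any order, turned by up to 0.12 rad
- bin_yellow: Yellow plastic bin, for the highlighters: open square bin fixed to the bench, 140 x 140 mm outside, 45 mm high, walls and floor 5 mm thick (inside 130 x 130 mm, floor 5 mm above the bench). Origin: centre of the underside, on the bench; x and y run along its sides, z up. The three bins stand side by side about 180 mm apart, roughly 0.64 m ahead of the robot, in any order, turned by up to 0.12 rad
- crucible_a_mid (a point): White porcelain crucible, open cup standing upright on the bench, 38 mm high, 41 mm diameter at the rim, 38 mm at mid-height, tapering to 30 mm at the foot, 3 mm wall, about 45 g. Point: on its axis half-way up (19 mm above its foot); z along its axis, up
- crucible_b_mid (a point): White porcelain crucible, open cup standing upright on the bench, 38 mm high, 41 mm diameter at the rim, 38 mm at mid-height, tapering to 30 mm at the foot, 3 mm wall, about 45 g. Point: on its axis half-way up (19 mm above its foot); z along its axis, up
- wbottle_a_mid (a point): Clear glass weighing bottle with a fixed glass stopper, standing upright on the bench among the clutter: body 36 mm diameter and 44 mm high, then a 39 mm diameter stopper rim 6 mm high and a small knob on top, 62 mm high in all, about 60 g; a little white sample shows at the bottom. The stopper does not come off. Point: on its axis half-way up (31 mm above its foot); z along its axis, up
- wbottle_b_mid (a point): Clear glass weighing bottle with a fixed glass stopper, standing upright already in the red bin, in the half of it towards the bin's own +y: body 36 mm diameter and 44 mm high, then a 39 mm diameter stopper rim 6 mm high and a small knob on top, 62 mm high in all, about 60 g; a little white sample shows at the bottom. The stopper does not come off. Point: on its axis half-way up (31 mm above its foot); z along its axis, up
- pen_orange_mid (a point): Orange highlighter pen with a black cap: a flat-sided bar 96 mm long, 18 mm wide, 14 mm thick, about 25 g, already lying flat in the yellow bin, in the half towards the bin's own -y, its length within 0.2 rad of the bin's x axis. Point: its centre (7 mm above what it lies on); x along its length towards the cap, y across its width, z up
- pen_green_mid (a point): Green highlighter pen with a black cap: a flat-sided bar 96 mm long, 18 mm wide, 14 mm thick, about 25 g, at first lying flat on the floor of the blue bin, near its middle, at any yaw. Point: its centre (7 mm above what it lies on); x along its length towards the cap, y across its width, z up
- reagent_mid (a point): Amber reagent bottle with a black cap, 48 mm diameter, 130 mm high: a bystander, loose, to be left where it is. Point: on its upright centre line, 65 mm above the bench
- beaker_mid (a point): Small glass beaker, 52 mm diameter, 75 mm high, empty: a bystander, loose, to be left where it is. Point: on its upright centre line, 37.5 mm above the bench
- mortar_mid (a point): White porcelain mortar (bowl), 68 mm diameter, 45 mm high: a bystander, loose, to be left where it is. Point: on its upright centre line, 22.5 mm above the bench
- weight_mid (a point): Brass 500 g calibration weight with a knob, 38 mm diameter, 62 mm high: a bystander, loose, to be left where it is. Point: on its upright centre line, 31 mm above the bench
- tin_mid (a point): Green-painted lidded tin, 52 mm diameter, 70 mm high: a bystander, loose, to be left where it is. Point: on its upright centre line, 35 mm above the bench
- timer_mid (a point): White bench timer, 50 x 70 x 18 mm, lying flat behind the bins: a bystander, loose, to be left where it is. Point: on its upright centre line, 9 mm above the bench
- tape_mid (a point): Blue ring of tape, 56 mm outside diameter, 18 mm high, lying flat behind the bins: a bystander, loose, to be left where it is. Point: on its upright centre line, 9 mm above the bench
Things that resemble listed ones, but are neither listed nor needed, are in the scene too. Leave any brown or turquoise look-alike of the part that bears crucible_b_mid alone.

How it is judged:
At the end, for the whole second after the job is handed in: Both crucibles stand on the blue bin's floor and both weighing bottles on the red bin's, upright within 0.15 rad, centres within 50 mm of the bin's centre along each side; both highlighters lie in the yellow bin (within 60 mm, below the rim, level within 0.35 rad); all at rest (x of crucible_a_mid in the frame of bin_blue between -0.05 and 0.05 m and y of crucible_a_mid in the frame of bin_blue between -0.05 and 0.05 m and z of crucible_a_mid in the frame of bin_blue between 0.02 and 0.029 m and linear speed of each of crucible_a, crucible_b, wbottle_a, wbottle_b, pen_orange, pen_green below 0.02 m/s and angle between each of crucible_a_mid, crucible_b_mid, wbottle_a_mid, wbottle_b_mid's own z axis and vertical below 0.15 rad and x of crucible_b_mid in the frame of bin_blue between -0.05 and 0.05 m and y of crucible_b_mid in the frame of bin_blue between -0.05 and 0.05 m and z of crucible_b_mid in the frame of bin_blue between 0.02 and 0.029 m and x of wbottle_a_mid in the frame of bin_red between -0.05 and 0.05 m and y of wbottle_a_mid in the frame of bin_red between -0.05 and 0.05 m and z of wbottle_a_mid in the frame of bin_red between 0.032 and 0.041 m and x of wbottle_b_mid in the frame of bin_red between -0.05 and 0.05 m and y of wbottle_b_mid in the frame of bin_red between -0.05 and 0.05 m and z of wbottle_b_mid in the frame of bin_red between 0.032 and 0.041 m and x of pen_orange_mid in the frame of bin_yellow between -0.06 and 0.06 m and y of pen_orange_mid in the frame of bin_yellow between -0.06 and 0.06 m and z of pen_orange_mid in the frame of bin_yellow between 0.008 and 0.04 m and angle between pen_orange_mid's own x axis and vertical between 1.2 and 1.95 rad and x of pen_green_mid in the frame of bin_yellow between -0.06 and 0.06 m and y of pen_green_mid in the frame of bin_yellow between -0.06 and 0.06 m and z of pen_green_mid in the frame of bin_yellow between 0.008 and 0.04 m and angle between pen_green_mid's own x axis and vertical between 1.2 and 1.95 rad); the robot touches nothing.
It fails at once if a bystander is moved more than 25 mm or knocked over (distance of any of reagent_mid, beaker_mid, mortar_mid, weight_mid, tin_mid, timer_mid, tape_mid from where it was at the start of the episode above 0.025 m or angle between any of reagent_mid, beaker_mid, mortar_mid, weight_mid, tin_mid, timer_mid, tape_mid's own z axis and vertical above 0.6 rad).
It fails at once if a crucible or weighing bottle is dropped (falls free by more than about 40 mm) ((linear speed of crucible_a above 0.9 m/s and contact force between the fingers and crucible_a below 0.05 N) or (linear speed of crucible_b above 0.9 m/s and contact force between the fingers and crucible_b below 0.05 N) or (linear speed of wbottle_a above 0.9 m/s and contact force between the fingers and wbottle_a below 0.05 N) or (linear speed of wbottle_b above 0.9 m/s and contact force between the fingers and wbottle_b below 0.05 N)).
It also fails if it takes over 72 s, if anything falls off the work surface, if the arm or the gripper's body presses on something with over 40 N, if the wrist force passes 120 N, or if a joint passes its speed limit or range.

## Working session

There is one attempt and no reset: what is moved stays moved. The work goes in short steps, Python scripts to look and compute and a tool call to move; the robot and the scene stay as the last step left them, time stands still between calls to the robot, and variables do not carry over. Pictures are saved under pics/ and viewed, and the job is handed in when it is done.

Besides the shell and the picture viewer there is one more tool, called after "Emit:" by a JSON object that holds its "name" and its "arguments", one argument or row to a line. step_arm: Moves the arm, as the interface text tells. Its arguments: {"type":"object","properties":{"moves":{"type":"array"}},"required":["moves"]}

```bash
mkdir -p pics; ls
python3 - <<'E'
from plant import *
import cv2,numpy as np
print(state())
for n in ["scene","top"]:
    p,d=grab_frame(n); np.savez(f"{n}0.npz",p=p,d=d)
    cv2.imwrite(f"pics/{n}0.png",cv2.resize(p[:,:,::-1],(800,600)))
    c=camera_info(n); print(n,c)
E
```

```text
pics
{'time': 0.0, 'joint_pos': array([ 1.09498723e+00,  5.33461662e-02,  1.61430627e+00,  1.78362817e-05,
        1.47599639e+00, -1.19004655e-01]), 'joint_vel': array([-0.00041906, -0.00041259, -0.00111452, -0.0007216 ,  0.00011272,
       -0.00054042]), 'joint_efforts': array([-5.16854889e-04, -3.93680978e+01, -3.70179927e+01, -1.77190377e-04,
        7.23450183e-03, -4.38232448e-06]), 'tool_pos': array([0.21800964, 0.58507595, 0.23006232]), 'tool_rot': array([-3.09760073e-04,  1.77458128e-01,  9.84127815e-01, -9.80352111e-04]), 'contact_force': array([ 0.76801417, -0.05464418,  0.67053746]), 'ft_torque': array([ 0.02790018, -0.06398732, -0.00042037]), 'gripper_width': 0.9994059400724953}
scene {'intrinsics': array([[355.41566749,   0.        , 256.09121297],
       [  0.        , 355.41566749, 196.8892693 ],
       [  0.        ,   0.        ,   1.        ]]), 'world_from_camera': array([[-0.67191973,  0.41521722, -0.61328504,  1.1192114 ],
       [ 0.74060996,  0.38178634, -0.55293406,  0.48736296],
       [ 0.00455611, -0.82573231, -0.56404378,  0.55759366],
       [ 0.        ,  0.        ,  0.        ,  1.        ]])}
top {'intrinsics': array([[479.55974986,   0.        , 245.81752147],
       [  0.        , 479.55974986, 191.82743758],
       [  0.        ,   0.        ,   1.        ]]), 'world_from_camera': array([[ 0.01678326, -0.99818162,  0.05789455,  0.52990589],
       [-0.99954139, -0.01820946, -0.0241955 ,  0.01469505],
       [ 0.02520574, -0.05746192, -0.99802946,  1.30981192],
       [ 0.        ,  0.        ,  0.        ,  1.        ]])}
```

View pics/top0.png

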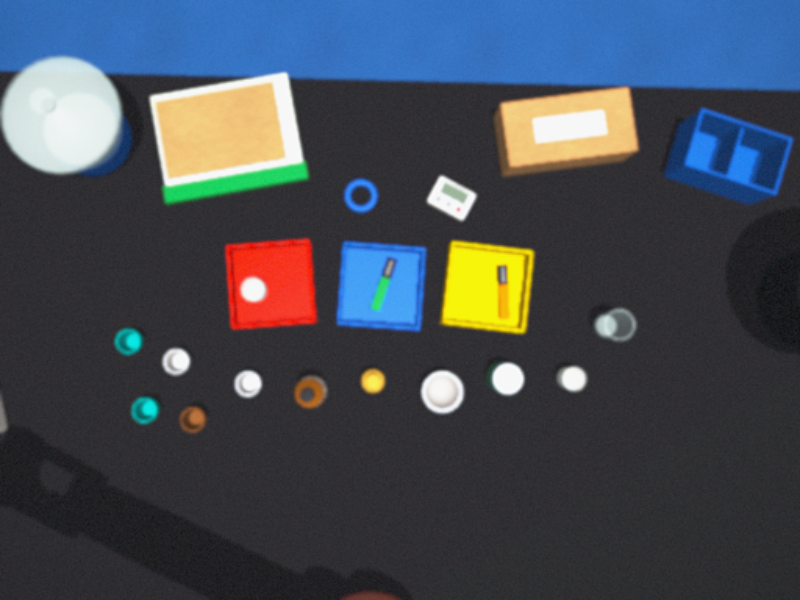

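View pics/scene0.png

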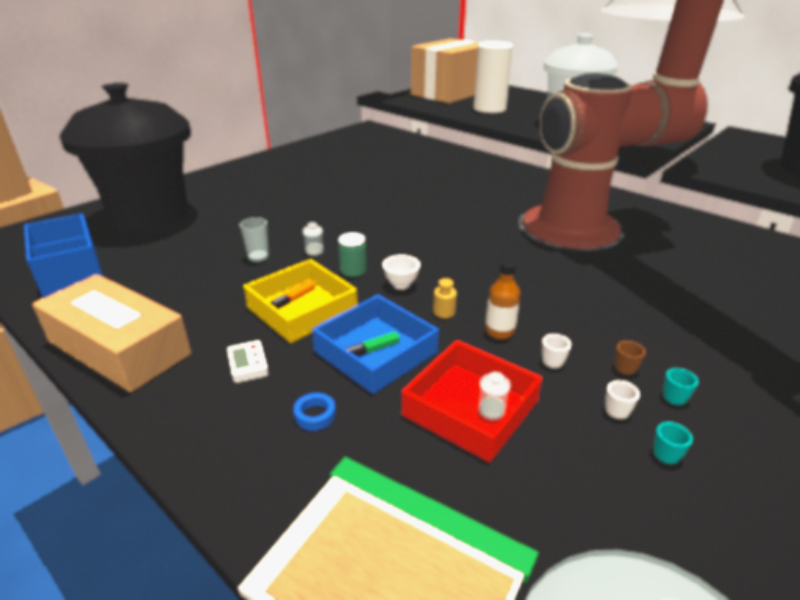

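```bash
cat > h.py <<'E'
from plant import *
import cv2,numpy as np
def onplane(c,uv,z):
    K=c["intrinsics"];T=c["world_from_camera"]
    r=T[:3,:3]@np.linalg.solve(K,[uv[0],uv[1],1]);o=T[:3,3]
    return o+r*(z-o[2])/r[2]
def cloud(c,d,m):
    v,u=np.nonzero(m&(d>0));z=d[v,u];K=c["intrinsics"];T=c["world_from_camera"]
    P=np.stack([(u-K[0,2])/K[0,0]*z,(v-K[1,2])/K[1,1]*z,z],1)
    return P@T[:3,:3].T+T[:3,3]
def pix(c,P):
    K=c["intrinsics"];T=c["world_from_camera"];q=K@(T[:3,:3].T@(np.array(P)-T[:3,3]));return q[:2]/q[2]
E
python3 - <<'E'
from h import *
p,d=grab_frame("top");c=camera_info("top");np.savez("top1.npz",p=p,d=d)
for q in ["bin_blue","bin_red","bin_yellow","crucible_a_mid","wbottle_a_mid","pen_orange_mid","pen_green_mid","reagent_mid","beaker_mid","mortar_mid","weight_mid","tin_mid","timer_mid","tape_mid"]:
    for r in cut_out("top",q)[:5]:
        if r["conf"]<0.2: continue
        m=r["mask"];P=cloud(c,d,m)
        print(q,round(r["conf"],2),np.round(r["point"]),m.sum(),"med",P.size and np.median(P,0).round(3),"zmax",P.size and np.percentile(P[:,2],[5,50,95]).round(3))
E
```

```text
bin_blue 0.84 [239. 180.] 2620 med [ 0.631 -0.009  0.006] zmax [0.001 0.006 0.046]
bin_red 0.85 [177. 179.] 2722 med [0.634 0.177 0.006] zmax [0.001 0.006 0.046]
bin_yellow 0.73 [308. 186.] 2753 med [ 0.632 -0.191  0.007] zmax [0.001 0.007 0.046]
bin_yellow 0.66 [364. 241.] 210 med [ 0.479 -0.331  0.051] zmax [0.015 0.051 0.064]
bin_yellow 0.38 [240. 178.] 2561 med [ 0.63  -0.007  0.006] zmax [0.001 0.006 0.046]
crucible_a_mid 0.63 [176. 181.] 2705 med [0.635 0.177 0.006] zmax [0.001 0.006 0.046]
crucible_a_mid 0.47 [158. 246.] 185 med [0.458 0.217 0.013] zmax [0.001 0.013 0.039]
wbottle_a_mid 0.56 [243. 178.] 261 med [ 0.638 -0.014  0.019] zmax [0.005 0.019 0.024]
pen_orange_mid 0.48 [317. 187.] 247 med [ 0.625 -0.221  0.019] zmax [0.013 0.019 0.024]
pen_green_mid 0.51 [241. 179.] 273 med [ 0.631 -0.012  0.019] zmax [0.005 0.019 0.024]
pen_green_mid 0.23 [283. 252.] 510 med [ 0.45  -0.117  0.025] zmax [0.004 0.025 0.047]
reagent_mid 0.58 [197. 251.] 300 med [0.452 0.103 0.091] zmax [0.056 0.091 0.132]
beaker_mid 0.56 [390. 207.] 419 med [ 0.57  -0.415  0.043] zmax [0.002 0.043 0.077]
mortar_mid 0.88 [284. 249.] 504 med [ 0.45  -0.117  0.026] zmax [0.005 0.026 0.047]
weight_mid 0.51 [239. 240.] 172 med [0.469 0.003 0.044] zmax [0.024 0.044 0.064]
weight_mid 0.44 [285. 251.] 529 med [ 0.45  -0.118  0.025] zmax [0.004 0.025 0.047]
tin_mid 0.7 [196. 252.] 298 med [0.452 0.101 0.091] zmax [0.052 0.091 0.132]
tin_mid 0.67 [322. 241.] 361 med [ 0.478 -0.216  0.069] zmax [0.025 0.069 0.074]
tin_mid 0.46 [161. 186.] 198 med [0.617 0.203 0.056] zmax [0.018 0.056 0.069]
timer_mid 0.53 [239. 240.] 154 med [0.469 0.003 0.045] zmax [0.037 0.045 0.064]
timer_mid 0.2 [160. 184.] 173 med [0.617 0.204 0.057] zmax [0.032 0.057 0.069]
tape_mid 0.66 [225. 131.] 218 med [0.787 0.029 0.017] zmax [0.002 0.017 0.023]
```

Run:
```python
from h import *
D=np.load("top1.npz");p=D["p"]
cv2.imwrite("pics/topcrop.png",cv2.resize(p[200:280,60:420,::-1],None,fx=2.2,fy=2.2,interpolation=cv2.INTER_CUBIC))
D=np.load("scene0.npz");p=D["p"]
cv2.imwrite("pics/scenecrop.png",cv2.resize(p[130:300,150:450,::-1],None,fx=2.6,fy=2.6,interpolation=cv2.INTER_CUBIC))
```

```text
(no output)
```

View pics/topcrop.png

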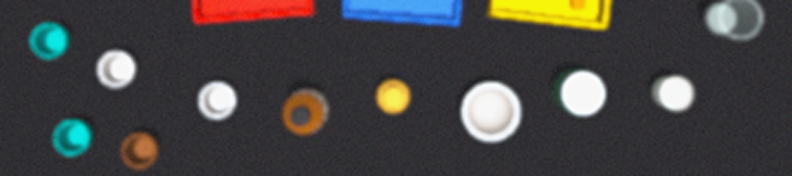

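View pics/scenecrop.png

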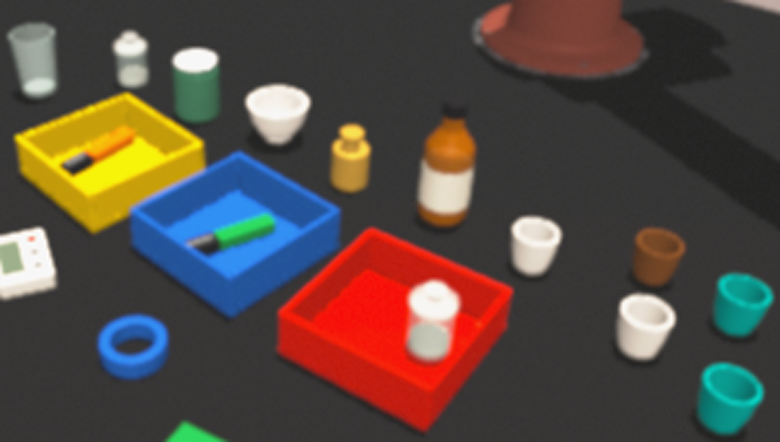

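Run:
```python
from h import *
D=np.load("top1.npz");p=D["p"];d=D["d"];c=camera_info("top")
P=cloud(c,d,np.ones_like(d,bool))
def slab(x,y,r,z0,z1): 
    return P[(abs(P[:,0]-x)<r)&(abs(P[:,1]-y)<r)&(P[:,2]>z0)&(P[:,2]<z1)]
print("bench z",np.median(P[(P[:,0]<.4)&(P[:,0]>.35)&(abs(P[:,1])<.2)][:,2]))
for n,x,y in [("blue",.631,-.009),("red",.634,.177),("yellow",.632,-.191)]:
    q=slab(x,y,.095,.038,.05)
    r=cv2.minAreaRect((q[:,:2]*1000).astype(np.float32)); print(n,len(q),np.round(r[0],1),np.round(r[1],1),round(r[2],1),q[:,2].mean().round(4), np.round([np.mean(q[:,0]),np.mean(q[:,1])],4))
# approx from pixels (800 coords)
for n,u,v,z0,z1 in [("crA",176,362,.028,.045),("crB",248,383,.028,.045),("wbA",573,379,.045,.07),("wbB",253,290,.045,.07),("brass",373,380,.055,.07),("tin",508,379,.06,.08),("mortar",442,391,.035,.05),("reag",310,392,.02,.14),("beaker",620,324,.06,.085),("teal1",128,341,.028,.045),("teal2",145,410,.028,.045),("brown",193,419,.028,.045)]:
    g=onplane(c,(u*.64,v*.64),(z0+z1)/2)
    q=slab(g[0],g[1],.04,z0,z1)
    if len(q): 
        e=cv2.minEnclosingCircle((q[:,:2]*1000).astype(np.float32)); print(n,len(q),np.round(g,3),"circ",np.round(e[0],1),round(e[1],1),"mean",q.mean(0).round(4))
for n,x,y in [("green",.631,-.012),("orange",.625,-.221)]:
    q=slab(x,y,.055,.014,.026); r=cv2.minAreaRect((q[:,:2]*1000).astype(np.float32)); print(n,len(q),r,q.mean(0))
```

```text
bench z -7.28520380643971e-05
blue 396 [628.9  -9.2] [139.9 140.5] 86.7 0.0445 [ 0.6301 -0.0102]
red 418 [629. 178.] [140.3 140.2] 5.7 0.0443 [0.6295 0.1804]
yellow 423 [ 630.3 -190.6] [140.9 140.3] 84.1 0.0445 [ 0.6311 -0.1937]
crA 74 [0.492 0.332 0.036] circ [495.4 334.1] 20.3 mean [0.4943 0.335  0.0357]
crB 63 [0.459 0.211 0.036] circ [459.7 212.7] 19.7 mean [0.4584 0.2142 0.0363]
wbA 172 [ 0.475 -0.334  0.058] circ [ 477. -337.] 20.2 mean [ 0.4774 -0.3354  0.0535]
wbB 180 [0.615 0.203 0.058] circ [604.7 217. ] 36.3 mean [0.6165 0.2074 0.0573]
brass 65 [0.469 0.001 0.062] circ [468.    2.8] 11.7 mean [0.4684 0.0026 0.0616]
tin 291 [ 0.474 -0.223  0.07 ] circ [ 476.5 -220.1] 25.1 mean [ 0.4766 -0.2196  0.0698]
mortar 192 [ 0.451 -0.116  0.042] circ [ 451.9 -115.3] 33.7 mean [ 0.4507 -0.1167  0.0434]
reag 303 [0.449 0.103 0.08 ] circ [449. 106.] 24.3 mean [0.4514 0.1033 0.0945]
beaker 137 [ 0.568 -0.409  0.073] circ [ 569.1 -405.6] 26.5 mean [ 0.569  -0.4076  0.0715]
teal1 85 [0.526 0.414 0.036] circ [528.8 415. ] 20.9 mean [0.5277 0.4164 0.0356]
teal2 81 [0.411 0.381 0.036] circ [412.1 383.9] 21.0 mean [0.4119 0.3849 0.0352]
brown 74 [0.398 0.301 0.036] circ [398.5 303.3] 20.7 mean [0.3979 0.3041 0.0359]
green 228 ((633.598388671875, -13.343225479125977), (17.850500106811523, 95.02159881591797), 71.57720947265625) [ 0.6335861  -0.01331539  0.01939159]
orange 267 ((627.3148193359375, -232.02157592773438), (48.83304977416992, 109.86148071289062), 84.91287994384766) [ 0.62440898 -0.22632256  0.01933519]
```

```bash
cat > g.py <<'E'
# usage: g.py x y z jawdeg : needed turn, and shift in tool axes after turn
from h import *
import sys
from scipy.spatial.transform import Rotation as R
a=[float(v) for v in sys.argv[1:]]
s=state();w,x,y,z=s["tool_rot"];r=R.from_quat([x,y,z,w]);M=r.as_matrix()
jaw=np.degrees(np.arctan2(M[1,1],M[0,1]))
print("t",round(s["time"],2),"pos",s["tool_pos"].round(4),"jaw",jaw.round(2),"z tool",M[:,2].round(3),"grip",round(s["gripper_width"]*85.4,1),"F",s["contact_force"].round(1),"j",s["joint_pos"].round(2))
d=(a[3]-jaw+90)%180-90
t=np.radians(a[3]); 
# desired tool axes: pointing straight down, jaw dir nearest current
t=np.radians(jaw+d); Y=np.array([np.cos(t),np.sin(t),0]);Z=np.array([0,0,-1.]);X=np.cross(Y,Z)
rel=r.inv()*R.from_matrix(np.stack([X,Y,Z],1))
D=np.array(a[:3])-s["tool_pos"];sh=np.array([X@D,Y@D,Z@D])
n=int(np.ceil(np.abs(sh[:2]).max()/.045)) or 1
print("rotvec",rel.as_rotvec().round(4),"shift",sh.round(4),"xy in",n,"rows:",(sh[:2]/n).round(4))
E
python3 g.py .6336 -.0133 .12 71.6
```

```text
t 0.85 pos [0.2183 0.5856 0.2313] jaw 69.56 z tool [-0.  0. -1.] grip 85.5 F [ 0.5 -0.5 -0.6] j [ 1.09  0.05  1.61  0.    1.48 -0.12]
rotvec [ 0.     -0.     -0.0357] shift [-0.5831 -0.4372  0.1113] xy in 13 rows: [-0.0449 -0.0336]
```

Emit:
{"name": "step_arm", "arguments": {
  "moves": [
    [0,0,0,0,0,-0.036,0.045],
    [-0.0364,-0.0273,0,0,0,0,0.045],
    [-0.0364,-0.0273,0,0,0,0,0.045],
    [-0.0364,-0.0273,0,0,0,0,0.045],
    [-0.0364,-0.0273,0,0,0,0,0.045],
    [-0.0364,-0.0273,0,0,0,0,0.045],
    [-0.0364,-0.0273,0,0,0,0,0.045],
    [-0.0364,-0.0273,0,0,0,0,0.045]
  ]
}}

```text
time: 1.65
tool_pos: [0.4006, 0.3224, 0.2316]
tool_rot: [0.0, 0.16, 0.987, 0.0]
contact_force: [0.4, 0.9, 0.6]
gripper_width: 0.528
```

Emit:
{"name": "step_arm", "arguments": {
  "moves": [
    [-0.0364,-0.0273,0,0,0,0,0.045],
    [-0.0364,-0.0273,0,0,0,0,0.045],
    [-0.0364,-0.0273,0,0,0,0,0.045],
    [-0.0364,-0.0273,0,0,0,0,0.045],
    [-0.0364,-0.0273,0,0,0,0,0.045],
    [-0.0364,-0.0273,0,0,0,0,0.045],
    [-0.0364,-0.0273,0,0,0,0,0.045]
  ]
}}

```text
time: 2.35
tool_pos: [0.5823, 0.0605, 0.2315]
tool_rot: [0.0, 0.16, 0.987, 0.0]
contact_force: [0.6, 0.2, 0.4]
gripper_width: 0.528
```

```bash
python3 g.py .6336 -.0133 .06 71.6
python3 - <<'E'
from h import *
p,d=grab_frame("wrist"); cv2.imwrite("pics/wrist0.png",cv2.resize(p[:,:,::-1],(640,480))); np.savez("w0.npz",p=p,d=d)
E
```

```text
t 2.35 pos [0.5823 0.0605 0.2315] jaw 71.6 z tool [ 0.001  0.    -1.   ] grip 45.1 F [0.6 0.2 0.4] j [-0.02 -0.04  1.71  0.    1.48 -1.27]
rotvec [0.0004 0.0005 0.    ] shift [-0.072  -0.0538  0.1715] xy in 2 rows: [-0.036  -0.0269]
```

Emit:
{"name": "step_arm", "arguments": {
  "moves": [
    [-0.036,-0.027,0,0,0,0,0.045],
    [-0.036,-0.027,0.04,0,0,0,0.045],
    [0,0,0.04,0,0,0,0.045],
    [0,0,0.04,0,0,0,0.045],
    [0,0,0,0,0,0,0.045]
  ]
}}

```text
time: 2.9
tool_pos: [0.6234, -0.0051, 0.1106]
tool_rot: [-0.007, 0.16, 0.987, -0.0]
contact_force: [0.1, 0.5, -0.3]
gripper_width: 0.526
```

```bash
python3 g.py .6336 -.0133 .009 71.6
python3 - <<'E'
from h import *
p,d=grab_frame("wrist"); cv2.imwrite("pics/wrist1.png",cv2.resize(p[:,:,::-1],(640,480))); np.savez("w1.npz",p=p,d=d)
c=camera_info("wrist");P=cloud(c,d,np.ones_like(d,bool)); 
m=(p[...,1].astype(int)>p[...,2]+40)&(p[...,1]>p[...,0].astype(int)+40);print(m.sum());Q=cloud(c,d,m);print(np.median(Q,0))
q=P[(abs(P[:,0]-.6336)<.055)&(abs(P[:,1]+.0133)<.05)&(P[:,2]>.013)&(P[:,2]<.026)]
print(len(q),len(q) and cv2.minAreaRect((q[:,:2]*1000).astype(np.float32)))
E
```

```text
t 2.9 pos [ 0.6234 -0.0051  0.1106] jaw 71.58 z tool [-0.013  0.002 -1.   ] grip 44.9 F [ 0.1  0.5 -0.3] j [-0.13  0.16  1.71  0.    1.29 -1.38]
rotvec [-0.0026 -0.0133 -0.0003] shift [-0.0122 -0.0046  0.1016] xy in 1 rows: [-0.0122 -0.0046]
10537
[ 0.62056999 -0.03521417  0.01028083]
2913 ((635.9376831054688, -12.258781433105469), (17.91534996032715, 95.54869842529297), 71.8951644897461)
```

View pics/wrist1.png

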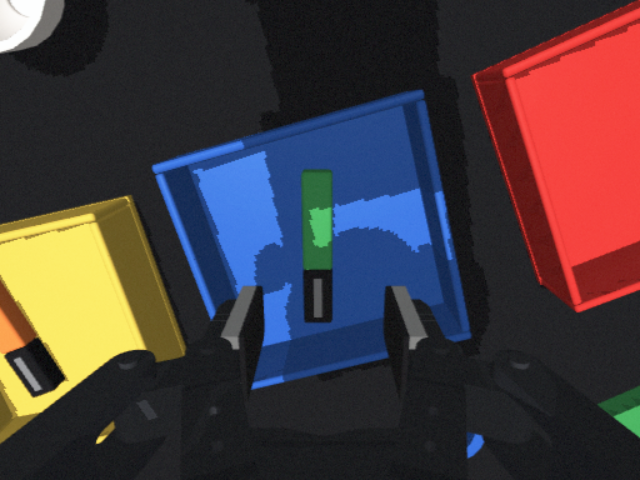

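Emit:
{"name": "step_arm", "arguments": {
  "moves": [
    [-0.013,-0.004,0.02,0,-0.013,0,0.045],
    [0,0,0.03,0,0,0,0.045],
    [0,0,0,0,0,0,0.045]
  ]
}}

```text
time: 3.25
tool_pos: [0.6386, -0.013, 0.067]
tool_rot: [0.005, 0.16, 0.987, -0.001]
contact_force: [-0.6, -0.5, 0.5]
gripper_width: 0.526
```

```bash
python3 g.py .6345 -.0128 .009 71.6
```

```text
t 3.25 pos [ 0.6386 -0.013   0.067 ] jaw 71.64 z tool [ 0.009 -0.004 -1.   ] grip 44.9 F [-0.6 -0.5  0.5] j [-0.14  0.23  1.71 -0.    1.2  -1.39]
rotvec [-0.0006  0.0096  0.0007] shift [ 0.004  -0.0011  0.058 ] xy in 1 rows: [ 0.004  -0.0011]
```

Emit:
{"name": "step_arm", "arguments": {
  "moves": [
    [0,0,0,0,0,0,0.045],
    [0,0,0,0,0,0,0.045]
  ]
}}

```text
time: 3.45
tool_pos: [0.6416, -0.0134, 0.0714]
tool_rot: [0.009, 0.16, 0.987, -0.001]
contact_force: [-0.9, 1.1, -0.4]
gripper_width: 0.527
```

```bash
python3 g.py .6345 -.0128 .009 71.6
```

```text
t 3.45 pos [ 0.6416 -0.0134  0.0714] jaw 71.64 z tool [ 0.017 -0.005 -1.   ] grip 45.0 F [-0.9  1.1 -0.4] j [-0.14  0.22  1.7  -0.    1.2  -1.39]
rotvec [0.0009 0.0176 0.0007] shift [ 0.0069 -0.0017  0.0624] xy in 1 rows: [ 0.0069 -0.0017]
```

Emit:
{"name": "step_arm", "arguments": {
  "moves": [
    [0.007,-0.002,0.02,0,0.017,0,0.045],
    [0,0,0.02,0,0,0,0.045],
    [0,0,0,0,0,0,0.045],
    [0,0,0,0,0,0,0.045],
    [0,0,0,0,0,0,0.045]
  ]
}}

```text
time: 3.95
tool_pos: [0.6334, -0.0133, 0.0291]
tool_rot: [-0.001, 0.16, 0.987, 0.0]
contact_force: [0.0, -0.5, -0.2]
gripper_width: 0.525
```

```bash
python3 g.py .6345 -.0128 .009 71.6
```

```text
t 3.95 pos [ 0.6334 -0.0133  0.0291] jaw 71.62 z tool [-0.002  0.001 -1.   ] grip 44.9 F [ 0.  -0.5 -0.2] j [-0.14  0.27  1.73  0.    1.15 -1.39]
rotvec [ 0.0003 -0.0024  0.0003] shift [-0.0009  0.0008  0.0201] xy in 1 rows: [-0.0009  0.0008]
```

Well aligned. Go down and grip.

Emit:
{"name": "step_arm", "arguments": {
  "moves": [
    [0,0,0.011,0,0,0,0.045],
    [0,0,0.009,0,0,0,0.045],
    [0,0,0,0,0,0,0.035],
    [0,0,0,0,0,0,0],
    [0,0,0,0,0,0,0],
    [0,0,0,0,0,0,0]
  ]
}}

```text
time: 4.55
tool_pos: [0.6329, -0.0132, 0.0084]
tool_rot: [-0.002, 0.16, 0.987, 0.0]
contact_force: [-0.5, 0.0, 0.1]
gripper_width: 0.192
```

```bash
python3 g.py .6345 -.0128 .15 84.1
```

```text
t 4.55 pos [ 0.6329 -0.0132  0.0084] jaw 71.62 z tool [-0.003  0.001 -1.   ] grip 16.4 F [-0.5  0.   0.1] j [-0.14  0.3   1.73  0.    1.11 -1.39]
rotvec [ 0.0005 -0.0033 -0.2178] shift [-0.0015  0.0006 -0.1416] xy in 1 rows: [-0.0015  0.0006]
```

Emit:
{"name": "step_arm", "arguments": {
  "moves": [
    [0,0,-0.02,0,0,0,0],
    [0,0,-0.03,0,0,-0.07,0],
    [0,0,-0.03,0,0,-0.074,0],
    [0,0,-0.03,0,0,-0.074,0],
    [0,0,-0.01,0,0,0,0],
    [0,0,0,0,0,0,0]
  ]
}}

```text
time: 5.15
tool_pos: [0.6344, -0.0135, 0.1303]
tool_rot: [0.0, 0.052, 0.999, 0.0]
contact_force: [0.3, 0.1, -0.1]
gripper_width: 0.187
```

```bash
python3 g.py .6328 -.1667 .016 84.1
```

```text
t 5.15 pos [ 0.6344 -0.0135  0.1303] jaw 84.02 z tool [ 0.001  0.001 -1.   ] grip 16.0 F [ 0.3  0.1 -0.1] j [-0.14  0.15  1.68  0.    1.31 -1.61]
rotvec [ 0.0007  0.0005 -0.0013] shift [-0.0141 -0.1525  0.1143] xy in 4 rows: [-0.0035 -0.0381]
```

Emit:
{"name": "step_arm", "arguments": {
  "moves": [
    [-0.003,-0.03,0,0,0,0,0],
    [-0.004,-0.042,0,0,0,0,0],
    [-0.004,-0.042,0,0,0,0,0],
    [-0.003,-0.0385,0,0,0,0,0],
    [0,0,0.02,0,0,0,0],
    [0,0,0.03,0,0,0,0],
    [0,0,0,0,0,0,0],
    [0,0,0,0,0,0,0]
  ]
}}

```text
time: 5.95
tool_pos: [0.6295, -0.1657, 0.0753]
tool_rot: [-0.004, 0.052, 0.999, 0.001]
contact_force: [0.5, -0.0, 0.3]
gripper_width: 0.191
```

```bash
python3 g.py .6328 -.1667 .011 84.1;python3 - <<'E'
from h import *
p,d=grab_frame("wrist"); cv2.imwrite("pics/wrist2.png",cv2.resize(p[:,:,::-1],(640,480)))
E
```

```text
t 5.95 pos [ 0.6295 -0.1657  0.0753] jaw 84.08 z tool [-0.008  0.003 -1.   ] grip 16.3 F [ 0.5 -0.   0.3] j [-0.37  0.25  1.66 -0.    1.24 -1.84]
rotvec [ 0.0021 -0.0085 -0.0004] shift [-0.0034 -0.0007  0.0643] xy in 1 rows: [-0.0034 -0.0007]
```

View pics/wrist2.png

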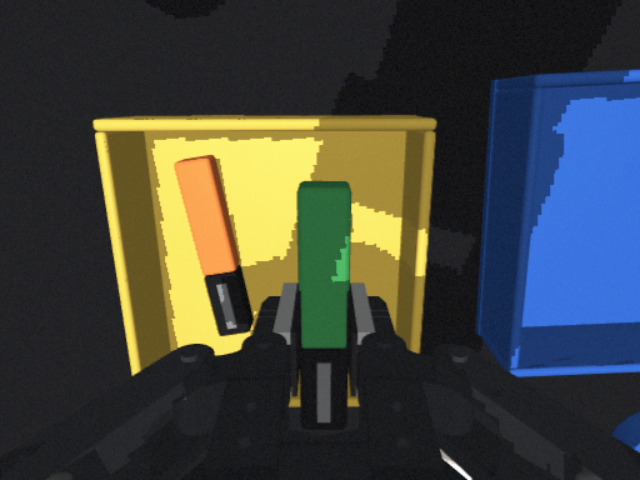

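Emit:
{"name": "step_arm", "arguments": {
  "moves": [
    [-0.002,0.005,0.02,0,-0.004,0,0],
    [0,0,0.02,0,0,0,0],
    [0,0,0.01,0,0,0,0],
    [0,0,0,0,0,0,0],
    [0,0,0,0,0,0,0]
  ]
}}

```text
time: 6.5
tool_pos: [0.6343, -0.1617, 0.029]
tool_rot: [0.001, 0.051, 0.999, 0.0]
contact_force: [-0.0, 0.3, 0.0]
gripper_width: 0.191
```

```bash
python3 g.py .6330 -.1613 .009 84.1
```

```text
t 6.5 pos [ 0.6343 -0.1617  0.029 ] jaw 84.12 z tool [ 0.002  0.    -1.   ] grip 16.3 F [-0.   0.3  0. ] j [-0.36  0.31  1.68  0.    1.15 -1.83]
rotvec [0.0004 0.0017 0.0003] shift [0.0014 0.0003 0.02  ] xy in 1 rows: [0.0014 0.0003]
```

Lower, release narrowly, rise.

Emit:
{"name": "step_arm", "arguments": {
  "moves": [
    [0,0,0.01,0,0,0,0],
    [0,0,0.009,0,0,0,0],
    [0,0,0,0,0,0,0],
    [0,0,0,0,0,0,0.028],
    [0,0,0,0,0,0,0.028],
    [0,0,-0.02,0,0,0,0.028],
    [0,0,-0.04,0,0,0,0.03],
    [0,0,-0.045,0,0,0,0.06]
  ]
}}

```text
time: 7.3
tool_pos: [0.632, -0.1611, 0.1129]
tool_rot: [-0.002, 0.051, 0.999, 0.001]
contact_force: [0.4, -0.9, 0.3]
gripper_width: 0.502
```

```bash
python3 g.py .477 -.337 .14 5.7;python3 - <<'E'
from h import *
p,d=grab_frame("wrist"); cv2.imwrite("pics/wrist3.png",cv2.resize(p[:,:,::-1],(640,480)))
E
```

```text
t 7.3 pos [ 0.632  -0.1611  0.1129] jaw 84.11 z tool [-0.004  0.002 -1.   ] grip 42.9 F [ 0.4 -0.9  0.3] j [-0.36  0.21  1.64  0.    1.29 -1.83]
rotvec [-1.2000e-03 -4.9000e-03  1.3684e+00] shift [-0.1596 -0.1717 -0.0271] xy in 4 rows: [-0.0399 -0.0429]
```

View pics/wrist3.png

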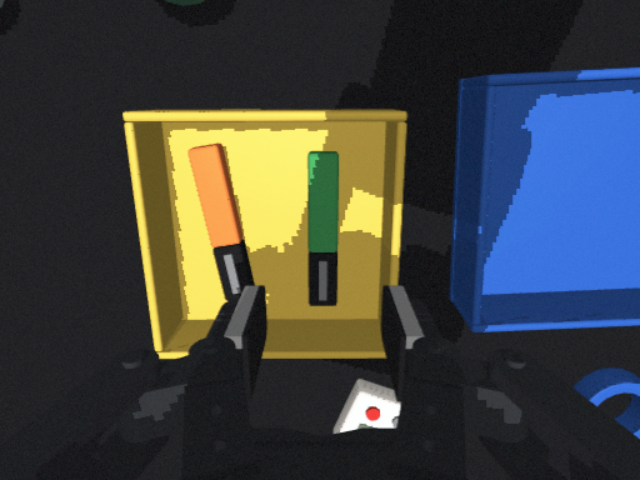

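Emit:
{"name": "step_arm", "arguments": {
  "moves": [
    [0,0,-0.03,0,0,0.1,0.08],
    [0,0,-0.03,0,0,0.141,0.08],
    [0,0,0,0,0,0.141,0.08],
    [0,0,0,0,0,0.141,0.08],
    [0,0,0,0,0,0.141,0.08],
    [0,0,0,0,0,0.141,0.08],
    [0,0,0,0,0,0.141,0.08],
    [0,0,0,0,0,0.141,0.08]
  ]
}}

```text
time: 8.15
tool_pos: [0.6335, -0.1617, 0.1738]
tool_rot: [-0.0, 0.563, 0.827, 0.0]
contact_force: [-0.2, -0.2, 0.7]
gripper_width: 0.933
```

Emit:
{"name": "step_arm", "arguments": {
  "moves": [
    [0,0,0,0,0,0.141,0.08],
    [0,0,0,0,0,0.14,0.08],
    [-0.024,-0.026,0,0,0,0,0.08],
    [-0.032,-0.034,0,0,0,0,0.08],
    [-0.032,-0.034,0,0,0,0,0.08],
    [-0.032,-0.034,0,0,0,0,0.08],
    [-0.032,-0.034,0,0,0,0,0.08],
    [-0.008,-0.01,0,0,0,0,0.08]
  ]
}}

```text
time: 8.95
tool_pos: [0.4759, -0.3409, 0.1738]
tool_rot: [0.0, 0.672, 0.74, -0.0]
contact_force: [-0.1, -0.4, 0.7]
gripper_width: 0.935
```

Emit:
{"name": "step_arm", "arguments": {
  "moves": [
    [0,0,0,0,0,0,0.08],
    [0,0,0,0,0,0,0.08]
  ]
}}

```text
time: 9.15
tool_pos: [0.4789, -0.3375, 0.1737]
tool_rot: [-0.0, 0.671, 0.742, 0.001]
contact_force: [-0.5, 0.7, -0.4]
gripper_width: 0.937
```

```bash
python3 g.py .477 -.337 .1 5.7;python3 - <<'E'
from h import *
p,d=grab_frame("wrist"); cv2.imwrite("pics/wrist4.png",cv2.resize(p[:,:,::-1],(640,480)))
c=camera_info("wrist");P=cloud(c,d,np.ones_like(d,bool)); 
q=P[(abs(P[:,0]-.477)<.04)&(abs(P[:,1]+.337)<.04)&(P[:,2]>.04)&(P[:,2]<.054)]
print(len(q),q.mean(0),cv2.minEnclosingCircle((q[:,:2]*1000).astype(np.float32)))
q=P[(abs(P[:,0]-.477)<.04)&(abs(P[:,1]+.337)<.04)&(P[:,2]>.056)&(P[:,2]<.07)]
print(len(q),q.mean(0))
E
```

```text
t 9.15 pos [ 0.4789 -0.3375  0.1737] jaw 5.74 z tool [ 0.001  0.001 -1.   ] grip 80.1 F [-0.5  0.7 -0.4] j [-0.74  0.    1.76  0.    1.38 -0.84]
rotvec [ 0.0009 -0.0013  0.0007] shift [ 0.0007 -0.0019  0.0737] xy in 1 rows: [ 0.0007 -0.0019]
1305 [ 0.47678031 -0.33285215  0.05127893] ((476.90997314453125, -335.0632019042969), 19.592477798461914)
381 [ 0.47705348 -0.33496109  0.06270625]
```

View pics/wrist4.png

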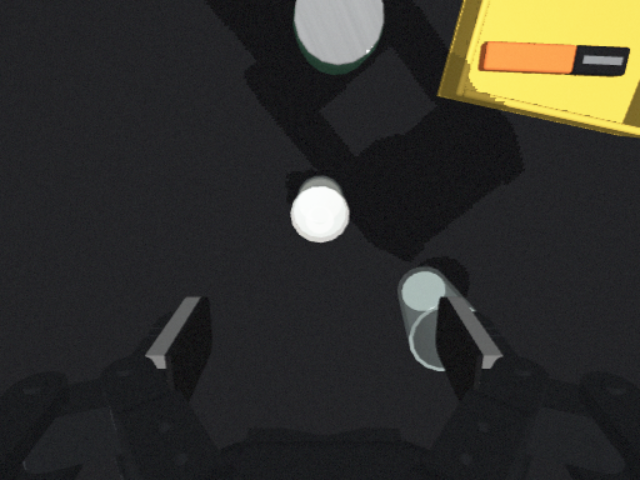

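Emit:
{"name": "step_arm", "arguments": {
  "moves": [
    [0.0027,-0.0016,0.02,0,0,0,0.06],
    [0,0,0.035,0,0,0,0.06],
    [0,0,0.035,0,0,0,0.06],
    [0,0,0.02,0,0,0,0.06],
    [0,0,0,0,0,0,0.06],
    [0,0,0,0,0,0,0.06],
    [0,0,0,0,0,0,0.06]
  ]
}}

```text
time: 9.9
tool_pos: [0.4782, -0.3359, 0.0657]
tool_rot: [0.001, 0.67, 0.742, 0.0]
contact_force: [0.2, 0.2, -0.0]
gripper_width: 0.706
```

```bash
python3 g.py .477 -.335 .005 5.7
```

```text
t 9.9 pos [ 0.4782 -0.3359  0.0657] jaw 5.8 z tool [ 0.003 -0.001 -1.   ] grip 60.3 F [ 0.2  0.2 -0. ] j [-0.74  0.11  1.84  0.    1.19 -0.84]
rotvec [0.0026 0.0016 0.0017] shift [ 0.001  -0.0011  0.0607] xy in 1 rows: [ 0.001  -0.0011]
```

Emit:
{"name": "step_arm", "arguments": {
  "moves": [
    [0,-0.001,0.02,0,0,0,0.06],
    [0,0,0.025,0,0,0,0.06],
    [0,0,0.01,0,0,0,0.06],
    [0,0,0,0,0,0,0.06],
    [0,0,0,0,0,0,0.06]
  ]
}}

```text
time: 10.4
tool_pos: [0.4763, -0.3362, 0.01]
tool_rot: [0.001, 0.671, 0.742, 0.0]
contact_force: [0.1, 0.5, 0.5]
gripper_width: 0.699
```

```bash
python3 g.py .477 -.335 .005 5.7
```

```text
t 10.4 pos [ 0.4763 -0.3362  0.01  ] jaw 5.73 z tool [ 0.002 -0.    -1.   ] grip 59.7 F [0.1 0.5 0.5] j [-0.74  0.19  1.86  0.    1.09 -0.84]
rotvec [0.0016 0.0006 0.0006] shift [0.0011 0.0008 0.005 ] xy in 1 rows: [0.0011 0.0008]
```

Emit:
{"name": "step_arm", "arguments": {
  "moves": [
    [0.001,0,0.005,0,0,0,0.055],
    [0,0,0,0,0,0,0.045],
    [0,0,0,0,0,0,0.03],
    [0,0,0,0,0,0,0],
    [0,0,0,0,0,0,0],
    [0,0,0,0,0,0,0]
  ]
}}

```text
time: 11.0
tool_pos: [0.4758, -0.3348, 0.0042]
tool_rot: [0.0, 0.671, 0.742, 0.0]
contact_force: [0.3, 0.5, 3.1]
gripper_width: 0.396
```

```bash
python3 g.py .477 -.335 .17 5.7
```

```text
t 11.0 pos [ 0.4758 -0.3348  0.0042] jaw 5.73 z tool [ 0.001  0.    -1.   ] grip 33.8 F [0.3 0.5 3.1] j [-0.74  0.2   1.86  0.    1.08 -0.84]
rotvec [ 0.0009 -0.0003  0.0005] shift [-0.0003  0.0011 -0.1658] xy in 1 rows: [-0.0003  0.0011]
```

Emit:
{"name": "step_arm", "arguments": {
  "moves": [
    [0,0,-0.01,0,0,0,0],
    [0,0,-0.03,0,0,0,0],
    [0,0,-0.04,0,0,0,0],
    [0,0,-0.04,0,0,0,0],
    [0,0,-0.04,0,0,0,0],
    [0,0,-0.01,0,0,0,0],
    [0,0,0,0,0,0,0]
  ]
}}

```text
time: 11.7
tool_pos: [0.4764, -0.3356, 0.1764]
tool_rot: [0.002, 0.671, 0.742, 0.0]
contact_force: [1.0, 0.1, -1.1]
gripper_width: 0.401
```

```bash
python3 g.py .6324 .1442 .17 5.7;python3 - <<'E'
from h import *
p,d=grab_frame("wrist"); cv2.imwrite("pics/wrist5.png",cv2.resize(p[:,:,::-1],(640,480)))
E
```

```text
t 11.7 pos [ 0.4764 -0.3356  0.1764] jaw 5.73 z tool [ 0.004 -0.003 -1.   ] grip 34.3 F [ 1.   0.1 -1.1] j [-0.74 -0.01  1.77  0.    1.38 -0.84]
rotvec [0.0035 0.003  0.0006] shift [0.4619 0.2029 0.0064] xy in 11 rows: [0.042  0.0184]
```

View pics/wrist5.png

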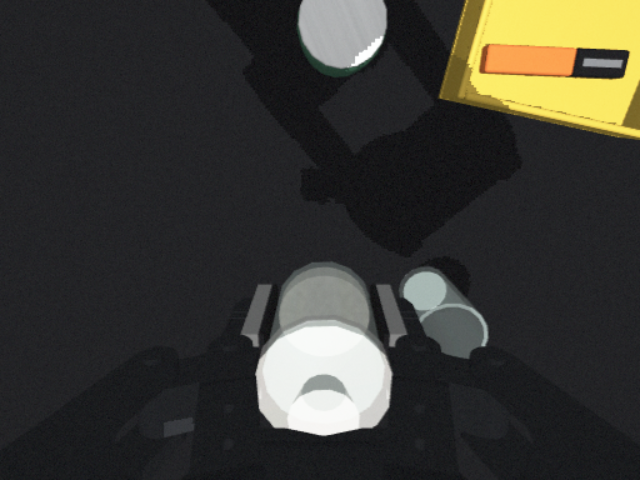

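The bottle is held upright between the pads (amid 320,350). Carry it to the red bin.

Emit:
{"name": "step_arm", "arguments": {
  "moves": [
    [0.02,0.009,0,0,0,0,0],
    [0.038,0.0168,0,0,0,0,0],
    [0.038,0.0168,0,0,0,0,0],
    [0.038,0.0168,0,0,0,0,0],
    [0.038,0.0168,0,0,0,0,0],
    [0.038,0.0168,0,0,0,0,0],
    [0.038,0.0168,0,0,0,0,0],
    [0.038,0.0168,0,0,0,0,0]
  ]
}}

```text
time: 12.55
tool_pos: [0.5712, -0.0354, 0.1702]
tool_rot: [-0.003, 0.671, 0.742, -0.001]
contact_force: [0.4, -0.7, -0.4]
gripper_width: 0.399
```

Emit:
{"name": "step_arm", "arguments": {
  "moves": [
    [0.038,0.0168,0,0,0,0,0],
    [0.038,0.0168,0,0,0,0,0],
    [0.038,0.0168,0,0,0,0,0],
    [0.038,0.0168,0,0,0,0,0],
    [0.02,0.009,0,0,0,0,0],
    [0,0,0,0,0,0,0],
    [0,0,0,0,0,0,0],
    [0,0,0,0,0,0,0]
  ]
}}

```text
time: 13.35
tool_pos: [0.6305, 0.1402, 0.1722]
tool_rot: [-0.001, 0.671, 0.741, -0.001]
contact_force: [-0.2, -0.5, 0.3]
gripper_width: 0.401
```

```bash
python3 g.py .6324 .1442 .01 5.7;python3 - <<'E'
from h import *
p,d=grab_frame("wrist"); cv2.imwrite("pics/wrist6.png",cv2.resize(p[:,:,::-1],(640,480)))
E
```

```text
t 13.35 pos [0.6305 0.1402 0.1722] jaw 5.67 z tool [-0.003  0.    -1.   ] grip 34.3 F [-0.2 -0.5  0.3] j [0.1  0.14 1.62 0.   1.39 0.  ]
rotvec [-0.0028 -0.0004 -0.0005] shift [0.0038 0.0023 0.1622] xy in 1 rows: [0.0038 0.0023]
```

View pics/wrist6.png

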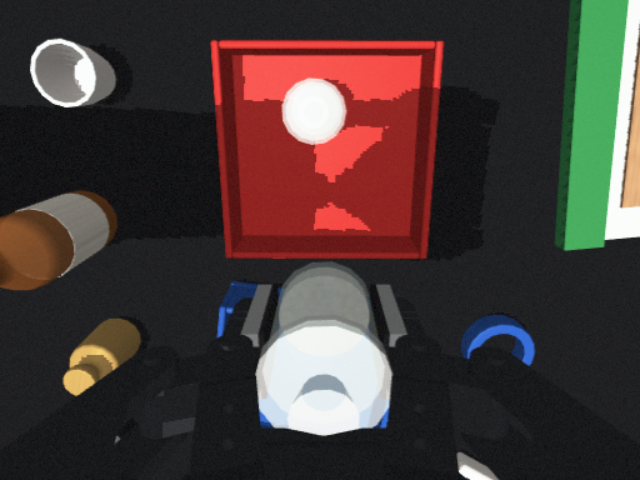

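Emit:
{"name": "step_arm", "arguments": {
  "moves": [
    [0.004,0.002,0.02,0,0,0,0],
    [0,0,0.03,0,0,0,0],
    [0,0,0.03,0,0,0,0],
    [0,0,0.02,0,0,0,0],
    [0,0,0,0,0,0,0],
    [0,0,0,0,0,0,0],
    [0,0,0,0,0,0,0]
  ]
}}

```text
time: 14.1
tool_pos: [0.6344, 0.1452, 0.0762]
tool_rot: [0.001, 0.671, 0.741, 0.002]
contact_force: [-0.3, -0.3, 0.2]
gripper_width: 0.406
```

```bash
python3 g.py .6324 .1442 .01 5.7
```

```text
t 14.1 pos [0.6344 0.1452 0.0762] jaw 5.69 z tool [ 0.003  0.001 -1.   ] grip 34.7 F [-0.3 -0.3  0.2] j [0.11 0.25 1.67 0.   1.22 0.01]
rotvec [ 0.0035 -0.0009 -0.0001] shift [-0.0008 -0.0021  0.0662] xy in 1 rows: [-0.0008 -0.0021]
```

Emit:
{"name": "step_arm", "arguments": {
  "moves": [
    [0,-0.001,0.02,0,0,0,0],
    [0,0,0.02,0,0,0,0],
    [0,0,0.016,0,0,0,0],
    [0,0,0,0,0,0,0],
    [0,0,0,0,0,0,0],
    [0,0,0,0,0,0,0]
  ]
}}

```text
time: 14.7
tool_pos: [0.6333, 0.1456, 0.0197]
tool_rot: [0.001, 0.671, 0.742, 0.001]
contact_force: [0.1, -0.4, -0.3]
gripper_width: 0.399
```

```bash
python3 g.py .6324 .1442 .0095 5.7
```

```text
t 14.7 pos [0.6333 0.1456 0.0197] jaw 5.73 z tool [ 0.003  0.001 -1.   ] grip 34.1 F [ 0.1 -0.4 -0.3] j [0.11 0.32 1.69 0.   1.13 0.01]
rotvec [ 0.0029 -0.0009  0.0005] shift [-0.0013 -0.0011  0.0102] xy in 1 rows: [-0.0013 -0.0011]
```

Emit:
{"name": "step_arm", "arguments": {
  "moves": [
    [0,0,0.005,0,0,0,0],
    [0,0,0.004,0,0,0,0],
    [0,0,0,0,0,0,0],
    [0,0,0,0,0,0,0]
  ]
}}

```text
time: 15.1
tool_pos: [0.6323, 0.1456, 0.0093]
tool_rot: [-0.0, 0.671, 0.742, 0.001]
contact_force: [1.4, 0.9, 0.7]
gripper_width: 0.403
```

```bash
python3 g.py .6324 .1442 .0095 5.7
```

```text
t 15.1 pos [0.6323 0.1456 0.0093] jaw 5.73 z tool [ 0.001  0.001 -1.   ] grip 34.4 F [1.4 0.9 0.7] j [0.11 0.33 1.69 0.   1.12 0.01]
rotvec [ 0.0008 -0.0008  0.0005] shift [-0.0013 -0.0001 -0.0002] xy in 1 rows: [-0.0013 -0.0001]
```

Emit:
{"name": "step_arm", "arguments": {
  "moves": [
    [0,0,0,0,0,0,0.038],
    [0,0,0,0,0,0,0.042],
    [0,0,0,0,0,0,0.056],
    [0,0,0,0,0,0,0.06],
    [0,0,-0.015,0,0,0,0.06],
    [0,0,-0.03,0,0,0,0.06],
    [0,0,-0.04,0,0,0,0.06],
    [0,0,-0.045,0,0,0,0.06]
  ]
}}

```text
time: 15.9
tool_pos: [0.6312, 0.1453, 0.1403]
tool_rot: [-0.001, 0.671, 0.742, -0.0]
contact_force: [1.3, -0.6, 0.3]
gripper_width: 0.7
```

Emit:
{"name": "step_arm", "arguments": {
  "moves": [
    [0,0,-0.04,0,0,0.05,0.07],
    [0,0,0,0,0,0.1,0.07],
    [0,0,0,0,0,0,0.07],
    [0,0,0,0,0,0,0.07]
  ]
}}

```text
time: 16.3
tool_pos: [0.6315, 0.1453, 0.1788]
tool_rot: [-0.001, 0.724, 0.69, -0.0]
contact_force: [-0.5, 0.5, -0.0]
gripper_width: 0.82
```

```bash
python3 g.py .4597 .2127 .12 -3.3;python3 - <<'E'
from h import *
p,d=grab_frame("scene"); cv2.imwrite("pics/scene2.png",cv2.resize(p[:,:,::-1],(800,600)))
p,d=grab_frame("wrist"); cv2.imwrite("pics/wrist7.png",cv2.resize(p[:,:,::-1],(640,480)))
E
```

```text
t 16.3 pos [0.6315 0.1453 0.1788] jaw -2.75 z tool [-0.001  0.001 -1.   ] grip 70.0 F [-0.5  0.5 -0. ] j [0.11 0.14 1.61 0.   1.39 0.16]
rotvec [-0.0008 -0.0007  0.0096] shift [ 0.0574 -0.1754  0.0588] xy in 4 rows: [ 0.0143 -0.0439]
```

View pics/scene2.png

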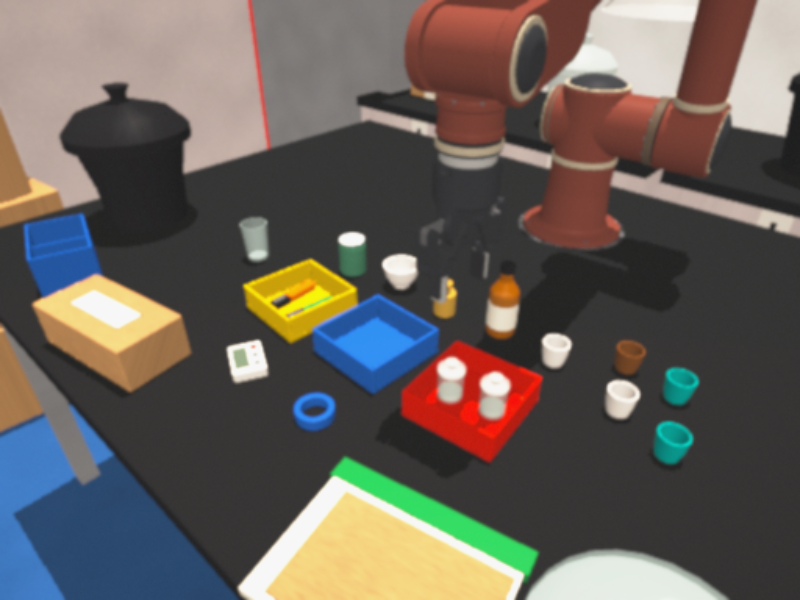

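View pics/wrist7.png

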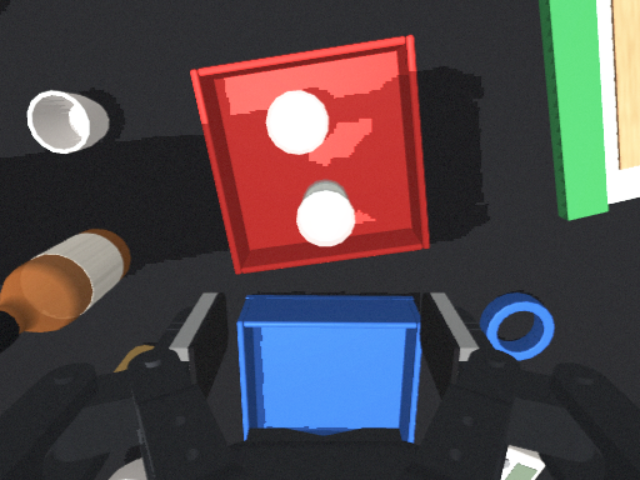

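Emit:
{"name": "step_arm", "arguments": {
  "moves": [
    [0.008,-0.024,0,0,0,0.01,0.06],
    [0.0145,-0.044,0,0,0,0,0.06],
    [0.0145,-0.044,0,0,0,0,0.06],
    [0.0145,-0.044,0,0,0,0,0.06],
    [0.0065,-0.0195,0,0,0,0,0.06],
    [0,0,0,0,0,0,0.06],
    [0,0,0,0,0,0,0.06]
  ]
}}

```text
time: 17.1
tool_pos: [0.4601, 0.2135, 0.1785]
tool_rot: [-0.0, 0.728, 0.686, -0.0]
contact_force: [0.6, -0.2, 0.3]
gripper_width: 0.7
```

```bash
python3 g.py .4597 .2127 .005 -3.3;cat > cr.py <<'E'
from h import *
import sys
x,y=map(float,sys.argv[1:3])
p,d=grab_frame("wrist"); cv2.imwrite("pics/"+sys.argv[3],cv2.resize(p[:,:,::-1],(640,480)))
c=camera_info("wrist");P=cloud(c,d,np.ones_like(d,bool)); 
for z0,z1 in [(.036,.042),(.033,.042)]:
    q=P[(abs(P[:,0]-x)<.035)&(abs(P[:,1]-y)<.035)&(P[:,2]>z0)&(P[:,2]<z1)]
    print(len(q),q.mean(0),cv2.minEnclosingCircle((q[:,:2]*1000).astype(np.float32)))
E
python3 cr.py .4597 .2127 wrist8.png
```

```text
t 17.1 pos [0.4601 0.2135 0.1785] jaw -3.37 z tool [-0.  0. -1.] grip 59.8 F [ 0.6 -0.2  0.3] j [ 0.29 -0.2   1.94  0.    1.4   0.35]
rotvec [-0.0004 -0.0003 -0.0013] shift [-0.0008 -0.0004  0.1735] xy in 1 rows: [-0.0008 -0.0004]
483 [0.45969029 0.2140396  0.03862724] ((459.88958740234375, 214.2492218017578), 20.223163604736328)
555 [0.45963498 0.21326081 0.0380995 ] ((459.88958740234375, 214.2492218017578), 20.223163604736328)
```

View pics/wrist8.png

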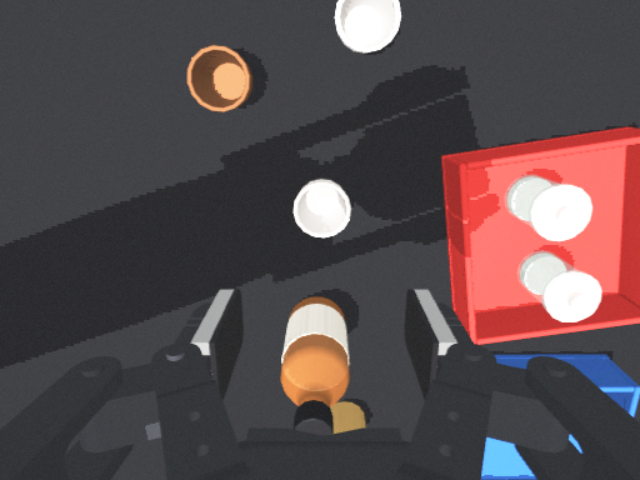

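Emit:
{"name": "step_arm", "arguments": {
  "moves": [
    [0,0,0.02,0,0,0,0.06],
    [0,0,0.035,0,0,0,0.06],
    [0,0,0.035,0,0,0,0.06],
    [0,0,0.025,0,0,0,0.06],
    [0,0,0,0,0,0,0.06],
    [0,0,0,0,0,0,0.06],
    [0,0,0,0,0,0,0.06]
  ]
}}

```text
time: 17.85
tool_pos: [0.4622, 0.2138, 0.0661]
tool_rot: [0.0, 0.728, 0.685, 0.002]
contact_force: [-0.1, 0.7, 0.5]
gripper_width: 0.698
```

```bash
python3 g.py .4599 .214 .005 -3.3
```

```text
t 17.85 pos [0.4622 0.2138 0.0661] jaw -3.47 z tool [ 0.003  0.002 -1.   ] grip 59.6 F [-0.1  0.7  0.5] j [ 0.29 -0.06  2.02  0.    1.18  0.35]
rotvec [ 0.0031 -0.0019 -0.0029] shift [ 0.0001 -0.0023  0.0611] xy in 1 rows: [ 0.0001 -0.0023]
```

Emit:
{"name": "step_arm", "arguments": {
  "moves": [
    [0,-0.001,0.02,0,0,0,0.06],
    [0,0,0.025,0,0,0,0.06],
    [0,0,0.012,0,0,0,0.06],
    [0,0,0,0,0,0,0.06],
    [0,0,0,0,0,0,0.06]
  ]
}}

```text
time: 18.35
tool_pos: [0.4603, 0.214, 0.0083]
tool_rot: [0.0, 0.728, 0.686, 0.001]
contact_force: [-0.3, 0.7, 0.9]
gripper_width: 0.705
```

```bash
python3 g.py .4599 .214 .005 -3.3
```

```text
t 18.35 pos [0.4603 0.214  0.0083] jaw -3.44 z tool [ 0.002  0.001 -1.   ] grip 60.2 F [-0.3  0.7  0.9] j [0.29 0.03 2.04 0.   1.07 0.35]
rotvec [ 0.0018 -0.0014 -0.0024] shift [-0.     -0.0004  0.0033] xy in 1 rows: [-0.     -0.0004]
```

Emit:
{"name": "step_arm", "arguments": {
  "moves": [
    [0,0,0.001,0,0,0,0.052],
    [0,0,0,0,0,0,0.045],
    [0,0,0,0,0,0,0.03],
    [0,0,0,0,0,0,0],
    [0,0,0,0,0,0,0],
    [0,0,0,0,0,0,0]
  ]
}}

```text
time: 18.95
tool_pos: [0.4601, 0.2141, 0.0076]
tool_rot: [-0.0, 0.728, 0.686, 0.001]
contact_force: [-2.0, -0.1, 5.9]
gripper_width: 0.444
```

```bash
python3 g.py .4599 .214 .005 -3.3
```

```text
t 18.95 pos [0.4601 0.2141 0.0076] jaw -3.43 z tool [ 0.002  0.001 -1.   ] grip 37.9 F [-2.  -0.1  5.9] j [0.29 0.03 2.04 0.   1.07 0.35]
rotvec [ 0.0014 -0.0016 -0.0023] shift [-0.0002 -0.0002  0.0026] xy in 1 rows: [-0.0002 -0.0002]
```

Emit:
{"name": "step_arm", "arguments": {
  "moves": [
    [0,0,-0.01,0,0,0,0],
    [0,0,-0.03,0,0,0,0],
    [0,0,-0.04,0,0,0,0],
    [0,0,-0.04,0,0,0,0],
    [0,0,-0.04,0,0,0,0],
    [0,0,-0.015,0,0,0,0],
    [0,0,0,0,0,0,0]
  ]
}}

```text
time: 19.65
tool_pos: [0.461, 0.2141, 0.1846]
tool_rot: [0.001, 0.728, 0.686, 0.003]
contact_force: [0.0, 0.3, -1.7]
gripper_width: 0.446
```

```bash
python3 g.py .6272 -.0401 .18 -3.3;python3 - <<'E'
from h import *
p,d=grab_frame("wrist"); cv2.imwrite("pics/wrist9.png",cv2.resize(p[:,:,::-1],(640,480)))
E
```

```text
t 19.65 pos [0.461  0.2141 0.1846] jaw -3.44 z tool [ 0.006  0.003 -1.   ] grip 38.1 F [ 0.   0.3 -1.7] j [ 0.29 -0.2   1.93  0.    1.4   0.35]
rotvec [ 0.0063 -0.0031 -0.0024] shift [-0.2442  0.1806  0.0046] xy in 6 rows: [-0.0407  0.0301]
```

View pics/wrist9.png

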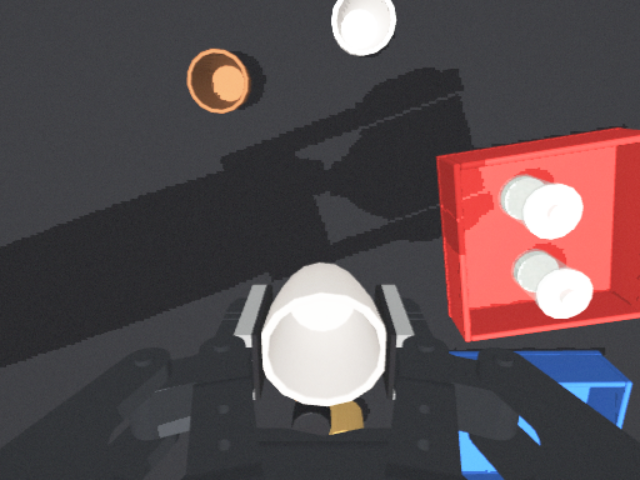

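Emit:
{"name": "step_arm", "arguments": {
  "moves": [
    [-0.0216,0.016,0,0,0,0,0],
    [-0.0335,0.0248,0,0,0,0,0],
    [-0.0335,0.0248,0,0,0,0,0],
    [-0.0335,0.0248,0,0,0,0,0],
    [-0.0335,0.0248,0,0,0,0,0],
    [-0.0335,0.0248,0,0,0,0,0],
    [-0.0335,0.0248,0,0,0,0,0],
    [-0.0216,0.016,0,0,0,0,0]
  ]
}}

```text
time: 20.5
tool_pos: [0.6243, -0.0433, 0.1767]
tool_rot: [-0.002, 0.729, 0.685, -0.002]
contact_force: [0.7, -0.4, -0.2]
gripper_width: 0.446
```

Emit:
{"name": "step_arm", "arguments": {
  "moves": [
    [0,0,0,0,0,0,0],
    [0,0,0.02,0,0,0,0],
    [0,0,0.035,0,0,0,0],
    [0,0,0.035,0,0,0,0],
    [0,0,0.02,0,0,0,0],
    [0,0,0,0,0,0,0],
    [0,0,0,0,0,0,0],
    [0,0,0,0,0,0,0]
  ]
}}

```text
time: 21.3
tool_pos: [0.6258, -0.0407, 0.0722]
tool_rot: [0.001, 0.728, 0.686, 0.001]
contact_force: [1.0, 0.1, -0.0]
gripper_width: 0.446
```

```bash
python3 g.py .6272 -.0401 .013 -3.3;python3 - <<'E'
from h import *
p,d=grab_frame("wrist"); cv2.imwrite("pics/wrist10.png",cv2.resize(p[:,:,::-1],(640,480)))
E
```

```text
t 21.3 pos [ 0.6258 -0.0407  0.0722] jaw -3.41 z tool [ 0.002  0.001 -1.   ] grip 38.1 F [ 1.   0.1 -0. ] j [-0.18  0.2   1.73  0.    1.21 -0.12]
rotvec [ 0.0021 -0.0007 -0.002 ] shift [0.0006 0.0013 0.0592] xy in 1 rows: [0.0006 0.0013]
```

View pics/wrist10.png

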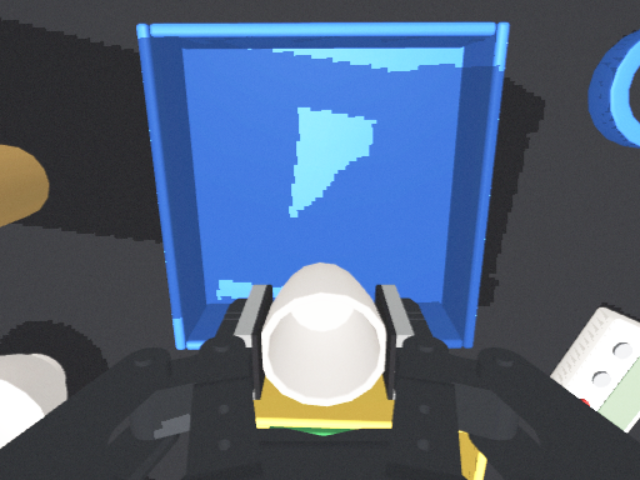

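Emit:
{"name": "step_arm", "arguments": {
  "moves": [
    [0,0.001,0.02,0,0,0,0],
    [0,0,0.02,0,0,0,0],
    [0,0,0.01,0,0,0,0],
    [0,0,0,0,0,0,0],
    [0,0,0,0,0,0,0],
    [0,0,0,0,0,0,0]
  ]
}}

```text
time: 21.95
tool_pos: [0.6273, -0.0411, 0.0225]
tool_rot: [0.001, 0.728, 0.686, 0.001]
contact_force: [-0.1, 0.3, -0.6]
gripper_width: 0.446
```

```bash
python3 g.py .6272 -.0401 .0125 -3.3
```

```text
t 21.95 pos [ 0.6273 -0.0411  0.0225] jaw -3.44 z tool [ 0.003  0.    -1.   ] grip 38.1 F [-0.1  0.3 -0.6] j [-0.18  0.27  1.74  0.    1.13 -0.12]
rotvec [ 0.0027 -0.0005 -0.0024] shift [ 0.001  -0.0002  0.01  ] xy in 1 rows: [ 0.001  -0.0002]
```

Emit:
{"name": "step_arm", "arguments": {
  "moves": [
    [0,0,0.005,0,0,0,0],
    [0,0,0.005,0,0,0,0],
    [0,0,0,0,0,0,0],
    [0,0,0,0,0,0,0]
  ]
}}

```text
time: 22.35
tool_pos: [0.6271, -0.0411, 0.0126]
tool_rot: [0.0, 0.728, 0.686, 0.001]
contact_force: [-2.5, 0.5, 6.6]
gripper_width: 0.447
```

```bash
python3 g.py .6272 -.0401 .0125 -3.3
```

```text
t 22.35 pos [ 0.6271 -0.0411  0.0126] jaw -3.43 z tool [ 0.002  0.    -1.   ] grip 38.2 F [-2.5  0.5  6.6] j [-0.18  0.28  1.75  0.    1.11 -0.12]
rotvec [ 0.0016 -0.0005 -0.0023] shift [0.001  0.0001 0.0001] xy in 1 rows: [0.001  0.0001]
```

In floor contact (6.6 N). Release and rise.

Emit:
{"name": "step_arm", "arguments": {
  "moves": [
    [0,0,0,0,0,0,0.041],
    [0,0,0,0,0,0,0.045],
    [0,0,0,0,0,0,0.058],
    [0,0,0,0,0,0,0.06],
    [0,0,-0.015,0,0,0,0.06],
    [0,0,-0.03,0,0,0,0.06],
    [0,0,-0.04,0,0,0,0.06],
    [0,0,-0.045,0,0,0,0.06]
  ]
}}

```text
time: 23.15
tool_pos: [0.6252, -0.0408, 0.142]
tool_rot: [-0.001, 0.728, 0.686, -0.0]
contact_force: [0.3, -0.3, -0.1]
gripper_width: 0.703
```

Emit:
{"name": "step_arm", "arguments": {
  "moves": [
    [0,0,-0.04,0,0,0,0.06],
    [0,0,0,0,0,0,0.06],
    [0,0,0,0,0,0,0.06]
  ]
}}

```text
time: 23.45
tool_pos: [0.6271, -0.0412, 0.1838]
tool_rot: [0.002, 0.728, 0.686, 0.002]
contact_force: [0.4, -0.6, -0.6]
gripper_width: 0.704
```

```bash
python3 g.py .495 .3345 .18 -3.3;python3 - <<'E'
from h import *
p,d=grab_frame("scene"); cv2.imwrite("pics/scene3.png",cv2.resize(p[150:320,130:450,::-1],None,fx=2.4,fy=2.4))
E
```

```text
t 23.45 pos [ 0.6271 -0.0412  0.1838] jaw -3.44 z tool [ 0.005  0.    -1.   ] grip 60.1 F [ 0.4 -0.6 -0.6] j [-0.18  0.09  1.65  0.    1.39 -0.12]
rotvec [ 0.0046 -0.0003 -0.0024] shift [ 0.3675 -0.1535  0.0038] xy in 9 rows: [ 0.0408 -0.0171]
```

View pics/scene3.png

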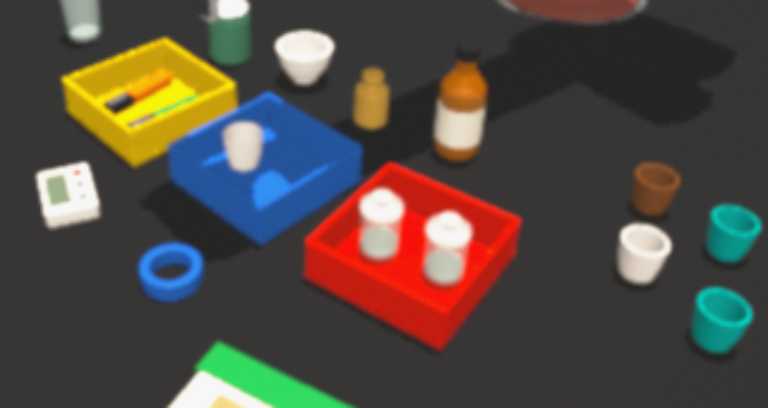

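Emit:
{"name": "step_arm", "arguments": {
  "moves": [
    [0.02,-0.0084,0,0,0,0,0.06],
    [0.041,-0.0171,0,0,0,0,0.06],
    [0.041,-0.0171,0,0,0,0,0.06],
    [0.041,-0.0171,0,0,0,0,0.06],
    [0.041,-0.0171,0,0,0,0,0.06],
    [0.041,-0.0171,0,0,0,0,0.06],
    [0.041,-0.0171,0,0,0,0,0.06],
    [0.041,-0.0171,0,0,0,0,0.06]
  ]
}}

```text
time: 24.3
tool_pos: [0.5145, 0.2742, 0.1787]
tool_rot: [-0.001, 0.728, 0.686, -0.002]
contact_force: [1.4, 0.8, -0.4]
gripper_width: 0.702
```

Emit:
{"name": "step_arm", "arguments": {
  "moves": [
    [0.041,-0.0171,0,0,0,0,0.06],
    [0.0195,-0.0083,0,0,0,0,0.06],
    [0,0,0,0,0,0,0.06],
    [0,0,0,0,0,0,0.06],
    [0,0,0,0,0,0,0.06]
  ]
}}

```text
time: 24.8
tool_pos: [0.4948, 0.3338, 0.18]
tool_rot: [-0.0, 0.728, 0.685, -0.001]
contact_force: [0.3, -0.4, 1.4]
gripper_width: 0.704
```

```bash
python3 cr.py .4950 .3345 wrist11.png; python3 g.py .495 .3345 .005 -3.3
```

```text
479 [0.49506124 0.33548761 0.03882251] ((495.1167297363281, 335.6360168457031), 20.453994750976562)
549 [0.4949845  0.33462844 0.03828023] ((495.1167297363281, 335.6360168457031), 20.453994750976562)
t 24.85 pos [0.4951 0.3337 0.1804] jaw -3.53 z tool [-0.001 -0.    -1.   ] grip 60.5 F [ 0.3  0.2 -0.2] j [0.47 0.02 1.73 0.   1.39 0.53]
rotvec [-0.001   0.0001 -0.0039] shift [ 8.000e-04 -1.000e-04  1.754e-01] xy in 1 rows: [ 0.0008 -0.0001]
```

View pics/wrist11.png

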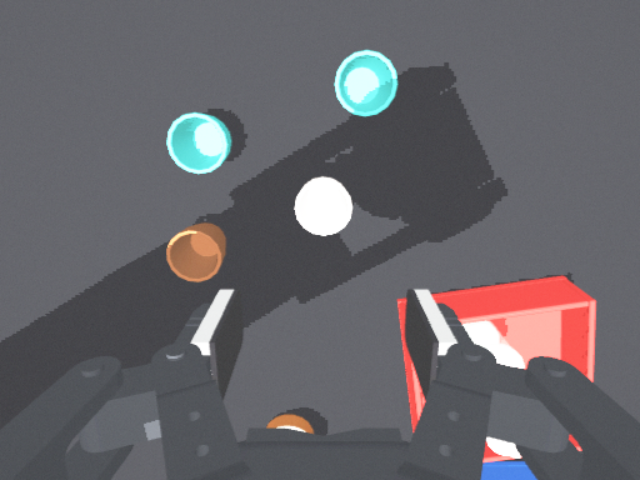

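Emit:
{"name": "step_arm", "arguments": {
  "moves": [
    [0.002,0,0.02,0,0,0,0.06],
    [0,0,0.035,0,0,0,0.06],
    [0,0,0.035,0,0,0,0.06],
    [0,0,0.025,0,0,0,0.06],
    [0,0,0,0,0,0,0.06],
    [0,0,0,0,0,0,0.06],
    [0,0,0,0,0,0,0.06]
  ]
}}

```text
time: 25.55
tool_pos: [0.4967, 0.3374, 0.0685]
tool_rot: [0.0, 0.728, 0.685, 0.002]
contact_force: [0.3, -0.1, -0.3]
gripper_width: 0.7
```

```bash
python3 g.py .4951 .3356 .0075 -3.3
```

```text
t 25.55 pos [0.4967 0.3374 0.0685] jaw -3.48 z tool [ 0.003  0.002 -1.   ] grip 59.8 F [ 0.3 -0.1 -0.3] j [0.47 0.15 1.8  0.   1.19 0.53]
rotvec [ 0.0033 -0.0027 -0.0031] shift [-0.0019 -0.0015  0.061 ] xy in 1 rows: [-0.0019 -0.0015]
```

Emit:
{"name": "step_arm", "arguments": {
  "moves": [
    [-0.001,0,0.02,0,0,0,0.06],
    [0,0,0.025,0,0,0,0.06],
    [0,0,0.013,0,0,0,0.06],
    [0,0,0,0,0,0,0.06],
    [0,0,0,0,0,0,0.06]
  ]
}}

```text
time: 26.05
tool_pos: [0.4958, 0.3365, 0.0094]
tool_rot: [-0.0, 0.728, 0.686, 0.001]
contact_force: [0.0, 0.2, -0.1]
gripper_width: 0.705
```

```bash
python3 g.py .4951 .3356 .0075 -3.3
```

```text
t 26.05 pos [0.4958 0.3365 0.0094] jaw -3.44 z tool [ 0.002  0.002 -1.   ] grip 60.2 F [ 0.   0.2 -0.1] j [0.47 0.23 1.82 0.   1.09 0.53]
rotvec [ 0.0016 -0.0017 -0.0024] shift [-0.001  -0.0007  0.0019] xy in 1 rows: [-0.001  -0.0007]
```

Emit:
{"name": "step_arm", "arguments": {
  "moves": [
    [-0.001,0,0.002,0,0,0,0.052],
    [0,0,0,0,0,0,0.045],
    [0,0,0,0,0,0,0.03],
    [0,0,0,0,0,0,0],
    [0,0,0,0,0,0,0],
    [0,0,0,0,0,0,0]
  ]
}}

```text
time: 26.65
tool_pos: [0.4957, 0.3356, 0.0076]
tool_rot: [-0.0, 0.728, 0.686, 0.001]
contact_force: [-1.6, -1.2, 6.0]
gripper_width: 0.443
```

```bash
python3 g.py .4951 .3356 .18 -3.3
```

```text
t 26.65 pos [0.4957 0.3356 0.0076] jaw -3.44 z tool [ 0.002  0.002 -1.   ] grip 37.8 F [-1.6 -1.2  6. ] j [0.47 0.23 1.82 0.   1.09 0.53]
rotvec [ 0.0014 -0.0018 -0.0024] shift [-1.000e-04 -6.000e-04 -1.724e-01] xy in 1 rows: [-0.0001 -0.0006]
```

Emit:
{"name": "step_arm", "arguments": {
  "moves": [
    [0,0,-0.01,0,0,0,0],
    [0,0,-0.03,0,0,0,0],
    [0,0,-0.04,0,0,0,0],
    [0,0,-0.04,0,0,0,0],
    [0,0,-0.04,0,0,0,0],
    [0,0,-0.015,0,0,0,0],
    [0,0,0,0,0,0,0]
  ]
}}

```text
time: 27.35
tool_pos: [0.4965, 0.3358, 0.1847]
tool_rot: [0.001, 0.728, 0.686, 0.003]
contact_force: [-0.1, 0.6, 0.3]
gripper_width: 0.445
```

```bash
python3 g.py .6307 .0207 .18 -3.3;python3 - <<'E'
from h import *
p,d=grab_frame("wrist"); cv2.imwrite("pics/wrist12.png",cv2.resize(p[:,:,::-1],(640,480)))
E
```

```text
t 27.35 pos [0.4965 0.3358 0.1847] jaw -3.44 z tool [ 0.006  0.004 -1.   ] grip 38.0 F [-0.1  0.6  0.3] j [0.47 0.02 1.72 0.   1.39 0.53]
rotvec [ 0.0056 -0.004  -0.0024] shift [-0.3068  0.1521  0.0047] xy in 7 rows: [-0.0438  0.0217]
```

View pics/wrist12.png

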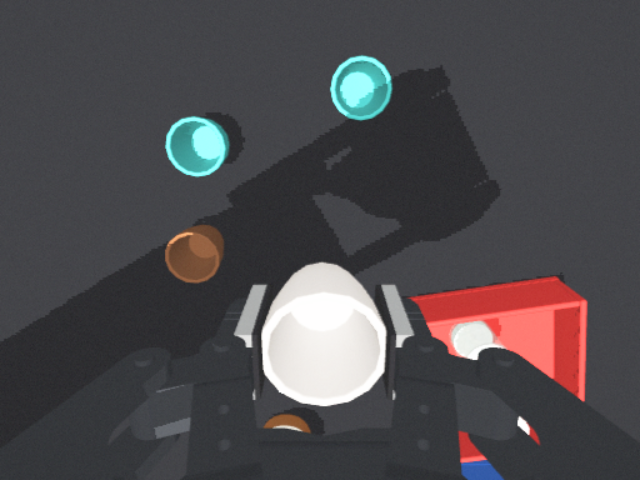

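Emit:
{"name": "step_arm", "arguments": {
  "moves": [
    [-0.02,0.01,0,0,0,0,0],
    [-0.038,0.0188,0,0,0,0,0],
    [-0.038,0.0188,0,0,0,0,0],
    [-0.038,0.0188,0,0,0,0,0],
    [-0.038,0.0188,0,0,0,0,0],
    [-0.038,0.0188,0,0,0,0,0],
    [-0.038,0.0188,0,0,0,0,0],
    [-0.038,0.0188,0,0,0,0,0]
  ]
}}

```text
time: 28.2
tool_pos: [0.6176, 0.0394, 0.1768]
tool_rot: [-0.002, 0.728, 0.686, -0.002]
contact_force: [0.2, -0.3, -0.4]
gripper_width: 0.442
```

Emit:
{"name": "step_arm", "arguments": {
  "moves": [
    [-0.0208,0.0105,0,0,0,0,0],
    [0,0,0,0,0,0,0],
    [0,0,0.02,0,0,0,0],
    [0,0,0.035,0,0,0,0],
    [0,0,0.035,0,0,0,0],
    [0,0,0.015,0,0,0,0],
    [0,0,0,0,0,0,0],
    [0,0,0,0,0,0,0]
  ]
}}

```text
time: 29.0
tool_pos: [0.6284, 0.0201, 0.0761]
tool_rot: [-0.0, 0.728, 0.686, 0.0]
contact_force: [0.3, 0.7, 0.0]
gripper_width: 0.445
```

Emit:
{"name": "step_arm", "arguments": {
  "moves": [
    [0,0,0,0,0,0,0]
  ]
}}

```text
time: 29.1
tool_pos: [0.6299, 0.0199, 0.0782]
tool_rot: [0.001, 0.728, 0.686, 0.002]
contact_force: [0.5, 0.6, -0.4]
gripper_width: 0.442
```

```bash
python3 g.py .6307 .0207 .0125 -3.3;python3 - <<'E'
from h import *
p,d=grab_frame("wrist"); cv2.imwrite("pics/wrist13.png",cv2.resize(p[:,:,::-1],(640,480)))
p,d=grab_frame("scene"); cv2.imwrite("pics/scene4.png",cv2.resize(p[150:320,130:450,::-1],None,fx=2.4,fy=2.4))
E
```

```text
t 29.1 pos [0.6299 0.0199 0.0782] jaw -3.42 z tool [ 0.004  0.001 -1.   ] grip 37.7 F [ 0.5  0.6 -0.4] j [-0.09  0.2   1.72  0.    1.22 -0.03]
rotvec [ 0.0037 -0.0008 -0.0021] shift [0.0009 0.0008 0.0657] xy in 1 rows: [0.0009 0.0008]
```

View pics/scene4.png

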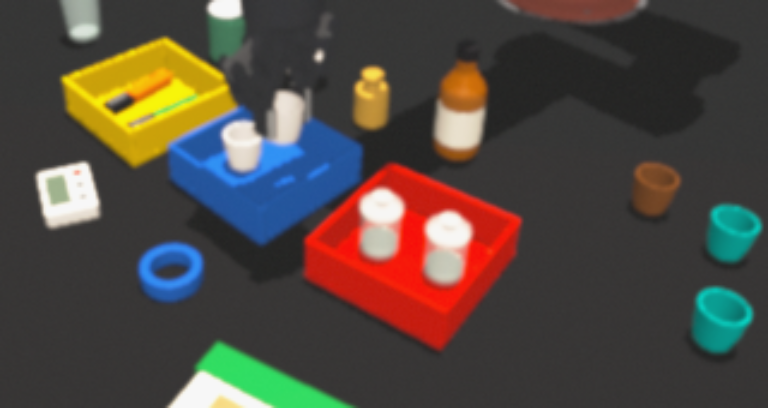

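Emit:
{"name": "step_arm", "arguments": {
  "moves": [
    [0.001,0.001,0.02,0,0,0,0],
    [0,0,0.02,0,0,0,0],
    [0,0,0.015,0,0,0,0],
    [0,0,0,0,0,0,0],
    [0,0,0,0,0,0,0],
    [0,0,0,0,0,0,0]
  ]
}}

```text
time: 29.8
tool_pos: [0.6306, 0.0206, 0.0224]
tool_rot: [0.001, 0.728, 0.686, 0.001]
contact_force: [0.8, 0.1, -0.3]
gripper_width: 0.446
```

```bash
python3 g.py .6307 .0207 .0125 -3.3
```

```text
t 29.8 pos [0.6306 0.0206 0.0224] jaw -3.44 z tool [ 0.003  0.001 -1.   ] grip 38.1 F [ 0.8  0.1 -0.3] j [-0.09  0.27  1.74  0.    1.13 -0.03]
rotvec [ 0.0025 -0.0008 -0.0025] shift [0.0001 0.0001 0.0099] xy in 1 rows: [0.0001 0.0001]
```

Emit:
{"name": "step_arm", "arguments": {
  "moves": [
    [0,0,0.005,0,0,0,0],
    [0,0,0.005,0,0,0,0],
    [0,0,0,0,0,0,0],
    [0,0,0,0,0,0,0]
  ]
}}

```text
time: 30.2
tool_pos: [0.6305, 0.0206, 0.0126]
tool_rot: [0.0, 0.728, 0.686, 0.001]
contact_force: [-2.2, 0.1, 5.8]
gripper_width: 0.443
```

```bash
python3 g.py .6307 .0207 .0125 -3.3
```

```text
t 30.2 pos [0.6305 0.0206 0.0126] jaw -3.43 z tool [ 0.002  0.001 -1.   ] grip 37.8 F [-2.2  0.1  5.8] j [-0.09  0.29  1.74  0.    1.11 -0.03]
rotvec [ 0.0019 -0.0008 -0.0023] shift [0.0001 0.0002 0.0001] xy in 1 rows: [0.0001 0.0002]
```

Emit:
{"name": "step_arm", "arguments": {
  "moves": [
    [0,0,0,0,0,0,0.041],
    [0,0,0,0,0,0,0.045],
    [0,0,0,0,0,0,0.058],
    [0,0,0,0,0,0,0.06],
    [0,0,-0.015,0,0,0,0.06],
    [0,0,-0.03,0,0,0,0.06],
    [0,0,-0.04,0,0,0,0.06],
    [0,0,-0.045,0,0,0,0.06]
  ]
}}

```text
time: 31.0
tool_pos: [0.6285, 0.0207, 0.1421]
tool_rot: [-0.001, 0.728, 0.686, -0.0]
contact_force: [1.1, -0.3, -0.3]
gripper_width: 0.701
```

Emit:
{"name": "step_arm", "arguments": {
  "moves": [
    [0,0,-0.04,0,0,0,0.06],
    [0,-0.04,-0.02,0,0,0,0.06],
    [0,-0.045,-0.02,0,0,0,0.06],
    [0,-0.045,-0.02,0,0,0,0.06],
    [0,-0.045,0,0,0,0,0.06],
    [0,-0.03,0,0,0,0,0.06],
    [0,0,0,0,0,0,0.06],
    [0,0,0,0,0,0,0.06]
  ]
}}

```text
time: 31.8
tool_pos: [0.4249, 0.0328, 0.2421]
tool_rot: [0.001, 0.728, 0.686, 0.001]
contact_force: [0.7, -0.2, -0.5]
gripper_width: 0.702
```

Run:
```python
from h import *
p,d=grab_frame("top");c=camera_info("top")
cv2.imwrite("pics/top9.png",cv2.resize(p[:,:,::-1],(800,600)))
s,ds=grab_frame("scene");cv2.imwrite("pics/scene9.png",cv2.resize(s[:,:,::-1],(800,600)))
P=cloud(c,d,np.ones_like(d,bool));print(state()["time"],state()["tool_pos"])
def slab(x,y,r,z0,z1): 
    return P[(abs(P[:,0]-x)<r)&(abs(P[:,1]-y)<r)&(P[:,2]>z0)&(P[:,2]<z1)]
B={"blue":(.629,-.0092,-3.3),"red":(.629,.178,5.7),"yellow":(.6303,-.1906,-5.9)}
def loc(b,x,y):
    X,Y,a=B[b];a=np.radians(a);dx,dy=x-X,y-Y;return np.round([np.cos(a)*dx+np.sin(a)*dy,-np.sin(a)*dx+np.cos(a)*dy],4)
for n,b,x,y,r,z0,z1 in [("cr1","blue",.627,-.041,.026,.03,.055),("cr2","blue",.6305,.0206,.026,.03,.055),("wbA","red",.632,.1455,.025,.048,.075),("wbB","red",.6165,.205,.025,.048,.075),("green","yellow",.634,-.162,.06,.013,.026)]:
    q=slab(x,y,r,z0,z1)
    if n=="green": q=q[abs(q[:,1]-y)<.016]
    e=cv2.minEnclosingCircle((q[:,:2]*1000).astype(np.float32));print(n,len(q),np.round(e[0],1),round(e[1],1),"bin",loc(b,e[0][0]/1e3,e[0][1]/1e3),"z",q[:,2].min().round(3),np.median(q[:,2]).round(3),q[:,2].max().round(3))
for n,x,y,z0,z1 in [("brass",.468,.0028,.055,.07),("tin",.4765,-.2201,.06,.08),("mortar",.4519,-.1153,.035,.05),("reag",.449,.106,.02,.14),("beaker",.5691,-.4056,.06,.085)]:
    q=slab(x,y,.04,z0,z1)
    if len(q): e=cv2.minEnclosingCircle((q[:,:2]*1000).astype(np.float32));print(n,np.round(e[0],1),"was",x,y)
```

```text
31.9 [0.42549752 0.0326736  0.24163849]
cr1 63 [627.1 -42.3] 20.0 bin [ 0.0001 -0.0332] z 0.033 0.042 0.048
cr2 63 [630.5  19.7] 20.2 bin [-0.0002  0.029 ] z 0.031 0.042 0.049
wbA 173 [632.9 143.3] 19.4 bin [ 0.0005 -0.0349] z 0.05 0.057 0.07
wbB 173 [618.4 205.8] 19.5 bin [-0.0077  0.0288] z 0.05 0.056 0.073
green 236 [ 629.2 -169.1] 51.7 bin [-0.0033  0.0212] z 0.013 0.019 0.026
brass [467.9   2.4] was 0.468 0.0028
tin [ 476.5 -219.4] was 0.4765 -0.2201
mortar [ 451.8 -115.1] was 0.4519 -0.1153
reag [448.9 105.8] was 0.449 0.106
beaker [ 569.9 -405.3] was 0.5691 -0.4056
```

View pics/top9.png

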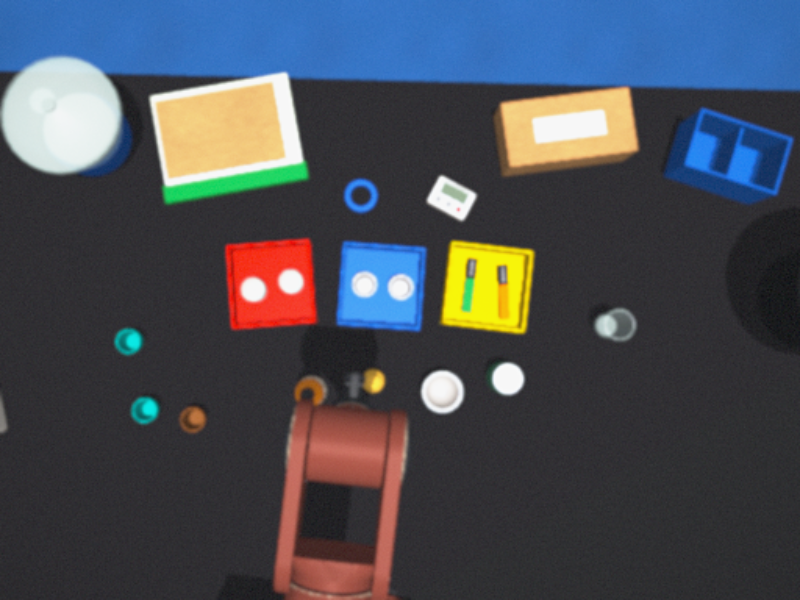

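View pics/scene9.png

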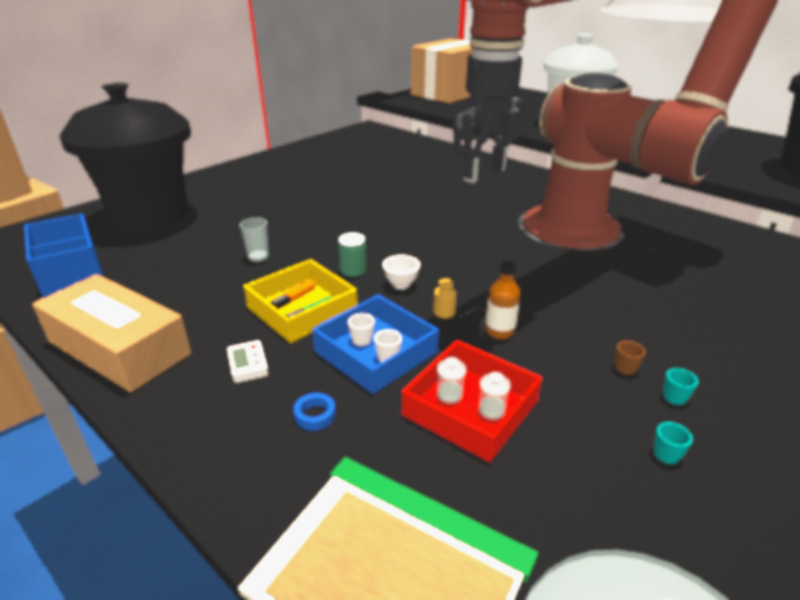

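All are in place and upright, the bystanders haven't moved, and the arm is clear.

```bash
python3 -c "
from plant import *
print(job_done())"
```

```text
the job is handed in; nothing more can be done
None
```

I finished the sort and handed it in at about 32 s of the 72 s allowed; `job_done` gives no verdict.

- **Highlighters:** the green highlighter went from the blue bin to the yellow bin. It lies flat beside the orange one.
- **Weighing bottles:** the second one now stands in the red bin next to its twin, set down on the floor before release. They are at about (0.000, -0.035) m and (-0.008, 0.029) m in the bin's frame.
- **Crucibles:** both white ones stand in the blue bin, also set down before release. They are at about (0.000, -0.033) m and (0.000, 0.029) m. I left the brown and turquoise look-alikes alone.

**Last checks:** in the final top and scene pictures all six things are in their bins, with the glass and porcelain upright. The highest camera readings fit standing on the bin floors. The reagent bottle, beaker, mortar, brass weight and tin measured within 1 mm of where they started. The timer and tape ring I judged only by eye; they look unmoved. The gripper was clear of everything at hand-in.

**One weak reading:** the final top-camera centre I got for the green highlighter included part of the bin, so it is unreliable. Its y of about 0.02 m, and the pictures, still put it well inside the limit.

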